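Cock and load the workshop catapult

TASK

Get the plywood catapult ready for its test shot: draw the sprung throwing arm down by its blue grip until it clicks onto the catch, then ease it back until the hook holds it and let go, without letting the arm snap up, forcing the catch or firing it. Then lay the orange ball in the red cup. Leave the catapult cocked and loaded, and leave the tape, glue and jar where they are.

Things in the scene. Friction and masses are not known exactly. Their poses are not given: they have to be found in the camera images.
- catapult: Plywood catapult, screwed down. Baseboard 350 x 130 x 15 mm; origin at the centre of its underside, x along it in the throwing direction, y across, z up. Two A-frames at y = +-40 mm (x 10 to 155 mm, 190 mm high) carry a stop bar at x = 57, z = 178 mm. The hook's red trigger tail ends at x = -100, y = 34, z = 37 to 56 mm: half a newton down on it fires the arm.
- axle (a point): Centre of the throwing arm's steel axle, which runs along the catapult's y, at x = 110, y = 0, z = 75 mm of the catapult. Torsion springs on it always push the arm up: 0.5 N m at the stop bar, about 1.2 N m when cocked (about 5 N at the grip).
- throwing_arm (a joint): How far the arm is drawn, rad. 0: up against the stop bar, the arm rising from the axle towards -x of the catapult at 0.96 rad above level. Grows as the grip end is drawn back and down; 0.96 is level. The hook takes hold somewhere from 0.90 to 1.02, by how high its post is clamped: not told, must be felt. Let go while the hook does not yet carry it, the arm snaps up and fires.
- handle (a point): Middle of the blue grip at the free end of the throwing arm, 245 mm from the axle: a wooden lath 16 mm wide (along catapult y), 12 mm thick, ending 27 mm beyond this point. Nothing stands beside it. When cocked it is 60 to 90 mm above the bench, over the 15 mm baseboard.
- catch_pin (a point): Middle of the steel pin through the lath, 140 mm from the axle, 6 mm thick, sticking out to y = +34 mm, where the hook takes it. On the way down it cams the hook aside (up to 2 N more at the grip), and the hook snaps over it. 5 mm further down (9 mm at the grip) the lath meets the rest pad.
- catch: Catch under the arm, origin on the bench, catapult x = -30 mm, same axes. A dark post, clamped anywhere within 14 mm of height (not told), bears a rubber rest pad (6 N/mm, solid after 2.5 mm) and a steel hook; 22 N at most, the cocked arm alone pulls 9. From the pad, ease up 9 mm at the grip: the push on the hand fades as the hook takes it. 2 N of pull past that, or a snap, slips the hook.
- cup_seat (a point): Where the ball's centre lies when it rests in the red cup on top of the arm, 185 mm from the axle, 29 mm above the lath's middle line. Shallow cup: rim 52 mm across (46 inside) and 7 mm below this point, inner floor 20 mm below. When cocked the arm is level to within 4 degrees.
- ball_center (a point): Centre of the orange ball, 40 mm in diameter, about 22 g. At first it sits on a cork ring, its centre 29 mm above the bench.
- ball_stand: Cork ring fixed to the bench under the ball: 54 mm across, 26 mm hole, 14 mm high; origin at the centre of its underside.
- tape_roll: Roll of masking tape lying flat, loose, 96 mm across, 36 mm high; origin at the centre of its underside. To be left alone.
- glue: White glue bottle, loose, 58 mm across, 150 mm high; origin at the centre of its underside. To be left alone.
- jar: Glass jar with a green lid, loose, 70 mm across, 85 mm high; origin at the centre of its underside. To be left alone.

How it is judged:
By the outcome, as a careful person would: the job done as asked, in the order asked, and still so for the second after the job is handed in, with the robot touching nothing.
It also fails if it takes over 72 s, if anything falls off the work surface, if the arm or the gripper's body presses on something with over 40 N, if the wrist force passes 120 N, or if a joint passes its speed limit or range.

ROBOT

A 7-joint arm with a two-finger parallel gripper is mounted at the origin on the work surface. World frame = base frame: x ahead of the robot, y to its left, z up, the work surface at z = 0. Lengths are in mm, angles in rad, forces in N, time in s.
With the tool pointing down it reaches from about 400 to 925 mm from the base axis. Payload 5.6 kg.
Tool frame: the origin (TCP) lies midway between the tips of the shut fingers; the grasp point (between the pads) lies 19 mm behind it; z points along the fingers, y is the direction in which the jaws open and shut (so a half turn about z gives the same grasp; the last joint's range is limited). The gripper opens to 85 mm and grips with 20 to 120 N. Pads are 22 mm wide; open, the fingers measure 114 mm over their backs; the gripper's body (76 mm by 85 mm) begins 54 mm behind the grasp point. The pads swing forward as they close: fully open they stand 13 mm farther back than shut.
Start: joints at [-1.305, 0.468, -0.012, 1.603, 0.006, 1.071, -0.056], TCP at [197.587, 619.249, 199.59] pointing down, gripper open.
Joint ranges: [-2.53, 2.53], [-0.31, 2.02], [-1.57, 1.55], [0.28, 2.44], [-1.29, 4.43], [0.15, 1.84], [-2.92, 2.92]. Speed limits (rad/s): [2.57, 2.57, 3.14, 3.14, 3.14, 3.14, 3.14].

INTERFACE

Orientations are given as a unit quaternion [w, x, y, z].
In Python, from rig import status, capture, workorder gives the robot as it stands.
- The arm moves only by the shell command python3 -m creep 'ROWS' [FORCE]. ROWS is JSON, a list that holds one entry, the list of rows, each a list of 7 numbers: the turn, a rotation vector about the tool's x, y, z in units of 120 degrees (1.0 is 120 degrees), then the shift along the tool's x, y, z in units of 100 mm (1.0 is 100 mm), then the opening in per cent of the stroke, from 0 (shut) to 100 (fully open). In form: [[[ax, ay, az, x, y, z, gripper], ...]]. A call has 1 to 8 rows; each row is the pose to reach, as a shift and turn from the pose measured when the call began, along the tool's axes at that moment; what a row does not reach only later rows make up. A row lasts 1/10 s, in which the tool goes at most 50 mm and 8.59 degrees, less where a joint would pass 70% of its speed; a pose out of reach is approached as far as the arm can. A call with a number of a shift or a turn outside -1 to 1 is refused whole. A call with a gripper value outside its range is refused whole. The fingers move at their own pace and stop on an object; FORCE is the grip in N (left out, the last holds). Time passes only in rows, so rows that repeat a pose let the fingers close. It gives the time, the measured TCP pose, the force and the opening at its end, in the units of the state.
- status.state(): the state, without advancing time (a new reading comes with each control period).
- capture(name): name is "side" or "top" or "wrist"; returns a dict with "color" (480x640x3 uint8, red, green, blue), "vfov" (degrees; the focal length in pixels is half the picture's height over the tangent of half this angle, whatever the lens; pixels are square), "cx", "cy" (the principal point, pixels), "view" (4x4, takes a point from world to camera coordinates); the wrist camera has in their place "tool_from_camera" (4x4, takes a point from camera to tool coordinates, whose origin is the TCP and whose axes are the flange's). Camera axes: x right, y up, looking along -z (the intrinsics and any distortion apply to the point x, -y, -z); pixel columns grow to the right and rows downward; lengths in mm; the calibration is good to about 2 mm. The wrist camera is an equidistant fisheye: a pixel r from the principal point sees the ray r / f radians off the axis. A picture is of the moment at which its call begins: read the wrist's pose just before it. There is no depth.
- workorder.job_done(): hands the job in, once; it reports no verdict.
The state is a dict: "t": time; "q": joint angles; "dq": joint speeds; "joint_efforts": joint torques, N m; "tool_pos": TCP position; "tcp_rot": TCP orientation; "ft_force": force on the tool from outside, world axes, zero at the start; "wrist_torque": the same for the moment, N m; "finger_gap": finger opening in mm.
Only numpy, scipy, OpenCV 4.12 (cv2) and the standard library are available. Lean on these libraries where they do the work, as an engineer would, in place of code of your own. Each camera call takes 0.05 s, during which the arm holds its last target.

## Working session

There is one attempt and no reset: what is moved stays moved. The work goes in short steps, Python scripts to look and compute and a shell command to move; the robot and the scene stay as the last step left them, time stands still between calls to the robot, and variables do not carry over. Pictures are saved under pics/ and viewed, and the job is handed in when it is done.

```bash
ls; mkdir -p pics; python3 - <<'E'
from rig import status,capture
import cv2,numpy as np
s=status.state();print(s)
for n in("side","top","wrist"):
    c=capture(n);cv2.imwrite(f"pics/{n}0.png",c["color"][:,:,::-1])
    print(n,{k:(v if not hasattr(v,'shape') else np.round(v,4).tolist()) for k,v in c.items() if k!="color"})
E
```

```text
pics
{'t': 0.0, 'q': array([-1.30501654,  0.46843163, -0.01160258,  1.60364651,  0.0060092 ,
        1.07138798, -0.05628889]), 'dq': array([ 0.00197238, -0.00052201, -0.00060853,  0.00207896, -0.00013183,
        0.00044249, -0.00050206]), 'joint_efforts': array([-7.86645323e-04, -5.32373178e+01,  2.11699738e-02, -2.51300776e+01,
        1.13326518e-02,  7.68462749e-03, -3.54521404e-06]), 'tool_pos': array([197.4142286 , 618.63668105, 198.59357719]), 'tcp_rot': array([-7.43276612e-05,  1.53801190e-01,  9.88101386e-01, -9.16543101e-04]), 'ft_force': array([-0.3598674 , -1.04426744,  0.79522071]), 'wrist_torque': array([-0.02463988,  0.01655969, -0.01306725]), 'finger_gap': 85.74751132521328}
side {'vfov': 46.42905862302819, 'cx': 321.40047122401677, 'cy': 239.29070019066836, 'view': [[0.853, -0.5219, -0.0054, -489.9272], [0.3427, 0.5522, 0.7601, -368.864], [-0.3937, -0.6502, 0.6498, -868.3922], [0.0, 0.0, 0.0, 1.0]]}
top {'vfov': 54.78865053103212, 'cx': 324.43606922597405, 'cy': 240.6398392605661, 'view': [[-0.0019, -1.0, 0.0003, 54.633], [0.9938, -0.0019, 0.1115, -613.2514], [-0.1115, 0.0005, 0.9938, -1162.4346], [0.0, 0.0, 0.0, 1.0]]}
wrist {'vfov': 65.70646984690485, 'cx': 316.36827388316453, 'cy': 241.52767171207677, 'tool_from_camera': [[0.0003, 0.9566, 0.2914, 75.5673], [1.0, -0.0001, -0.0006, -0.3547], [-0.0006, 0.2914, -0.9566, -172.0747], [0.0, 0.0, 0.0, 1.0]]}
```

View pics/side0.png

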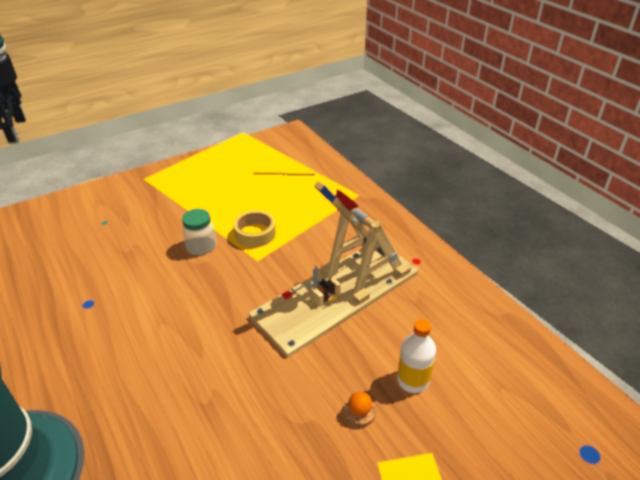

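View pics/top0.png

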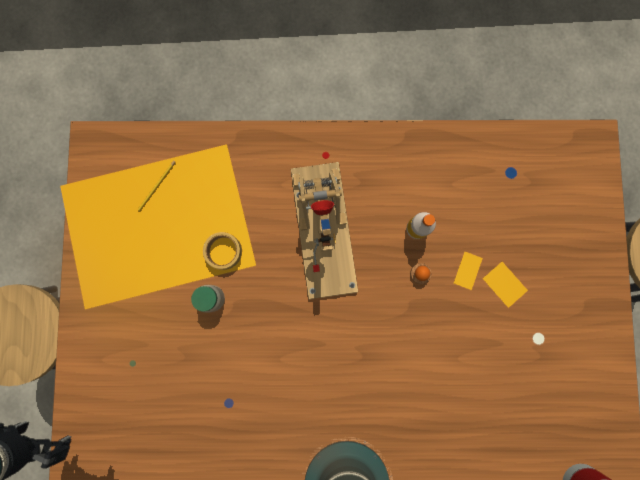

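View pics/wrist0.png

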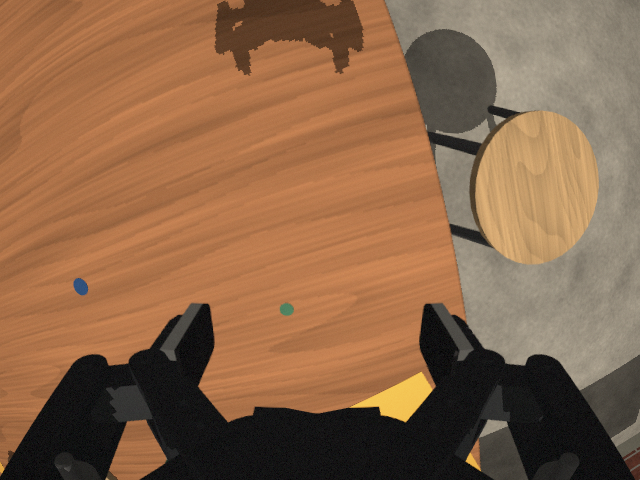

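```bash
python3 - <<'E'
import cv2
t=cv2.imread("pics/top0.png")
cv2.imwrite("pics/topz.png",cv2.resize(t[150:310,280:440],None,fx=5,fy=5,interpolation=cv2.INTER_CUBIC)[:600*5//5+200][:,:800])
s=cv2.imread("pics/side0.png")
cv2.imwrite("pics/sidez.png",cv2.resize(s[170:370,230:450],None,fx=3.6,fy=3,interpolation=cv2.INTER_CUBIC))
E
cat > h.py <<'E'
import numpy as np,cv2
from rig import status,capture
def K(c):
    h=c["color"].shape[0];f=h/2/np.tan(np.radians(c["vfov"])/2);return f,c["cx"],c["cy"]
def proj(c,p):
    f,cx,cy=K(c);q=np.asarray(c["view"])@np.append(p,1);return np.array([cx+f*q[0]/-q[2],cy-f*q[1]/-q[2]])
def ray(c,u,v):
    f,cx,cy=K(c);V=np.asarray(c["view"]);R=V[:3,:3];o=-R.T@V[:3,3]
    d=R.T@np.array([(u-cx)/f,-(v-cy)/f,-1.]);return o,d/np.linalg.norm(d)
def atz(c,u,v,z):
    o,d=ray(c,u,v);return o+d*(z-o[2])/d[2]
E
python3 -c "
from h import *
for n in('top','side'):
    c=capture(n);print(n,np.round(proj(c,[500,0,0]),1))
"
```

```text
top [344.8 284.9]
side [288.1 343.1]
```

View pics/topz.png

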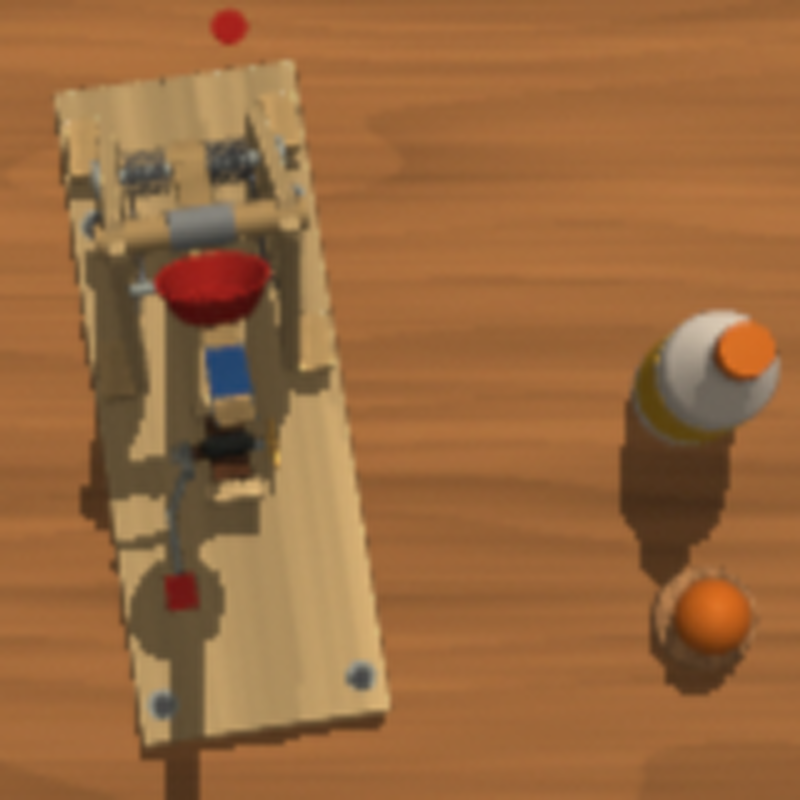

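View pics/sidez.png

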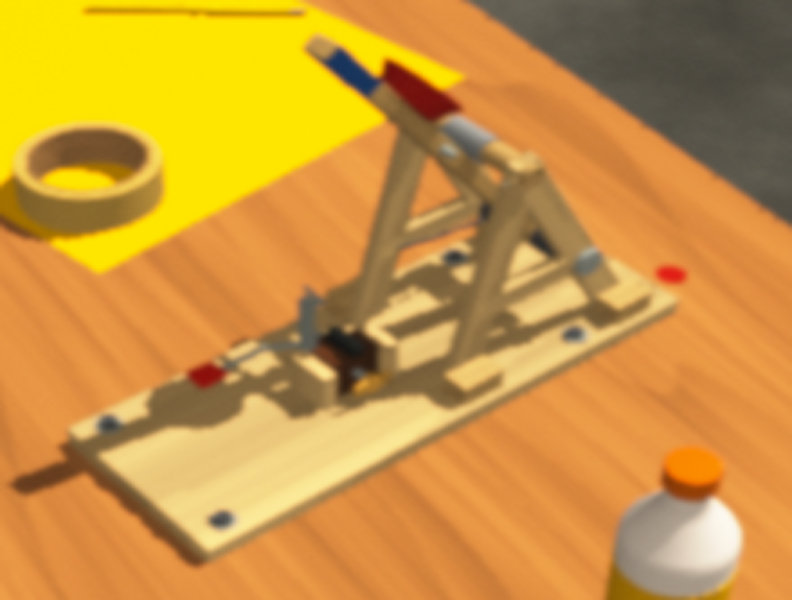

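```bash
cat > fit.py <<'E'
from h import *
from scipy.optimize import least_squares
T=capture('top');S=capture('side')
zt=lambda u,v:np.array([(u+.5)/5-.5+280,(v+.5)/5-.5+150])
zs=lambda u,v:np.array([(u+.5)/3.6-.5+230,(v+.5)/3-.5+170])
n=np.array([np.sin(.96),0,np.cos(.96)])
ax=np.array([110,0,75.]);d=np.array([-np.cos(.96),0,np.sin(.96)])
# grip centre of upper/back face: upper normal when cocked is up; at rest: rotate
top=np.array([np.sin(.96),0,np.cos(.96)])
obs=[(T,[175,65,15],zt(55,93)),(T,[175,-65,15],zt(293,62)),(T,[-175,65,15],zt(143,738)),(T,[-175,-65,15],zt(388,705)),
(S,[-175,65,15],zs(70,430)),(S,[-175,-65,15],zs(203,552)),(S,[175,-65,15],zs(677,300)),
(S,ax+d*272,zs(320,47)),(T,[-100,34,46],zt(181,592))]
def W(p,x):
    c,s=np.cos(p[2]),np.sin(p[2]);return np.array([p[0]+c*x[0]-s*x[1],p[1]+s*x[0]+c*x[1],x[2]])
f=lambda p:np.concatenate([proj(c,W(p,x))-o for c,x,o in obs])
r=least_squares(f,[580,45,.1]);p=r.x
if __name__=="__main__":
    print(p);print(np.round(r.fun.reshape(-1,2),1).tolist())
    for nm,x in dict(handle0=ax+d*245,axle=ax,hc=[-135,0,75],cup=[-75,0,104],tail=[-100,34,46]).items():print(nm,np.round(W(p,x),1))
    print("ball",atz(T,*zt(713,617),29))
    print("glue cap top",atz(T,*zt(748,350),150), "tape",atz(T,222,252,36),"jar",atz(T,204,298,85))
    g=cv2.cvtColor(S["color"],cv2.COLOR_RGB2BGR);cv2.imwrite("pics/sideball.png",cv2.resize(g[370:440,320:440],None,fx=6,fy=6))
    print(np.round(proj(S,atz(T,*zt(713,617),29)),1))
E
python3 fit.py
```

```text
[6.46420702e+02 5.64172236e+01 1.36886387e-01]
[[-0.4, -0.1], [0.1, -0.5], [-0.4, 1.5], [0.2, 1.2], [-1.0, -0.3], [1.4, -0.1], [1.3, -0.1], [-0.2, -0.0], [-0.3, -0.2]]
handle0 [616.2  52.3 275.7]
axle [755.4  71.4  75. ]
hc [512.7  38.   75. ]
cup [572.1  46.2 104. ]
tail [542.7  76.5  46. ]
ball [ 529.60997526 -198.15519395   29.        ]
glue cap top [ 649.55394543 -192.20143788  150.        ] tape [584.23910098 317.11150173  36.        ] jar [467.38808432 347.60723117  85.        ]
[360.6 404.7]
```

```bash
cat >> h.py <<'E'
from scipy.spatial.transform import Rotation as Ro
P=np.array([646.4,56.4,.1369])
def W(x):
    c,s=np.cos(P[2]),np.sin(P[2]);return np.array([P[0]+c*x[0]-s*x[1],P[1]+s*x[0]+c*x[1],x[2]])
def tool(phi=0,flip=False,yaw=None):
    """tool y along catapult y; phi deg forward tilt of fingertips (+x cat)"""
    yaw=P[2] if yaw is None else yaw
    c,s=np.cos(yaw),np.sin(yaw);ph=np.radians(phi)
    ex=np.array([c,s,0]);ey=np.array([-s,c,0]);ez=np.array([0,0,1.])
    z=np.sin(ph)*ex-np.cos(ph)*ez
    y=ey if not flip else -ey
    return np.column_stack([np.cross(y,z),y,z])
def cur(s=None):
    s=s or status.state();w,x,y,z=s["tcp_rot"];return s["tool_pos"],Ro.from_quat([x,y,z,w]).as_matrix()
def rows(goals):
    """goals: list of (TCP pos,R); print rows rel. to current pose"""
    p,R=cur()
    for g,G in goals:
        print(np.round(np.r_[Ro.from_matrix(R.T@G).as_rotvec()/np.radians(120),R.T@(g-p)/100],3).tolist())
def tcp(grasp,R,back=19): return np.asarray(grasp)+R[:,2]*back
AX=np.array([110,0,75.])
def lath(a,r=249): # world point at radius r for draw angle a
    e=.96-a;return W(AX+r*np.array([-np.cos(e),0,np.sin(e)]))
def show():
    s=status.state();p,R=cur(s)
    gp=p-19*R[:,2];c,sn=np.cos(P[2]),np.sin(P[2]);d=gp-np.array([P[0],P[1],0]);l=np.array([c*d[0]+sn*d[1],-sn*d[0]+c*d[1],d[2]])
    v=l-AX;f=s["ft_force"];fl=np.array([c*f[0]+sn*f[1],-sn*f[0]+c*f[1],f[2]]);e=np.arctan2(v[2],-v[0])
    tang=np.array([-np.sin(e),0,-np.cos(e)]) # draw direction
    print("t",round(s["t"],2),"p",np.round(p,1),"q",np.round(s["q"],2),"gap",round(s["finger_gap"],1))
    print("grasp cat",np.round(l,1),"r",round(np.hypot(v[0],v[2]),1),"draw",round(.96-e,4),"tilt",round(np.degrees(np.arctan2(R[0,2]*c+R[1,2]*sn,-R[2,2])),1),"F cat",np.round(fl,1),"Fdraw",round(fl@tang,2),"Frad",round(float(fl@np.array([-np.cos(e),0,np.sin(e)])),2))
E
python3 -c "
from h import *
show()
R=tool(-15)
rows([(tcp(lath(0),R,19)-R[:,2]*90,R),(tcp(lath(0),R,19),R)])
rows([(np.array([197.4,618.6,390]),cur()[1])])
"
```

```text
t 0.35 p [197.6 619.1 199.4] q [-1.31  0.47 -0.01  1.6   0.01  1.07 -0.06] gap 85.5
grasp cat [-367.8  618.7  218.4] r 498.9 draw 0.6685 tilt -0.0 F cat [-0.5  0.4 -0.3] Fdraw 0.48 Frad 0.37
[0.028, 0.123, -0.212, -5.857, -4.059, -1.48]
[0.028, 0.123, -0.212, -5.646, -4.159, -0.611]
[0.0, 0.0, 0.0, -0.0, -0.006, -1.906]
```

```bash
python3 -m creep '[[[0,0,0,-0.3,-0.2,-0.3,60],[0,0,0,-0.65,-0.45,-0.6,60],[0,0,0,-1,-0.7,-0.9,60],[0,0,0,-1,-0.7,-0.9,60]]]'; python3 -m creep '[[[0,0,0,-0.35,-0.25,-0.3,60],[0,0,0,-0.7,-0.5,-0.6,60],[0,0,0,-1,-0.7,-0.8,60]]]'; python3 -m creep '[[[0,0,0,-0.4,-0.3,0,60],[0,0,0,-0.8,-0.55,0,60],[0,0,0,-1,-0.7,0,60]]]'; python3 -m creep '[[[0,0,0,-0.4,-0.3,0,60],[0,0,0,-0.8,-0.55,0,60],[0,0,0,-1,-0.7,0,60]]]'
python3 -c "
from h import *
show()
R=tool(-15)
rows([(tcp(lath(0),R,19)-R[:,2]*90,R)])"
```

```text
t: 0.75
tool_pos: [277.5, 519.5, 294.0]
tcp_rot: [0.002, 0.158, 0.987, 0.003]
ft_force: [-0.0, -0.3, 0.8]
finger_gap: 51.5
t: 1.05
tool_pos: [348.6, 423.2, 373.4]
tcp_rot: [0.002, 0.157, 0.988, 0.003]
ft_force: [0.8, 1.0, -0.1]
finger_gap: 51.4
t: 1.35
tool_pos: [424.6, 322.0, 373.7]
tcp_rot: [0.003, 0.16, 0.987, 0.003]
ft_force: [0.3, -0.6, 0.2]
finger_gap: 51.3
t: 1.65
tool_pos: [499.7, 220.2, 373.7]
tcp_rot: [0.004, 0.162, 0.987, 0.002]
ft_force: [0.7, 0.0, 0.7]
finger_gap: 51.4
t 1.65 p [499.7 220.2 373.7] q [-0.72  0.15  0.28  1.65 -0.04  1.34  0.81] gap 51.4
grasp cat [-123.1  182.2  392.7] r 394.1 draw 0.0223 tilt 0.5 F cat [ 0.7 -0.1  0.7] Fdraw -1.01 Frad 0.17
[0.031, 0.127, -0.219, -1.783, -1.149, 0.266]
```

```bash
python3 -m creep '[[[0,0,-0.05,-0.4,-0.3,0,60],[0,0,-0.12,-0.8,-0.5,0,60],[0,0,-0.19,-1,-0.7,0,60],[0,0,-0.22,-1,-0.7,0,60]]]' 
python3 -c "
from h import *
show()
R=tool(-15)
rows([(tcp(lath(0),R,19)-R[:,2]*90,R)])"
```

```text
t: 2.05
tool_pos: [574.1, 116.3, 373.4]
tcp_rot: [0.004, -0.066, 0.998, 0.0]
ft_force: [-0.2, 0.6, -0.1]
finger_gap: 51.3
t 2.05 p [574.1 116.3 373.4] q [-0.52  0.23  0.33  1.56 -0.07  1.36  1.51] gap 51.3
grasp cat [-63.6  69.2 392.4] r 361.8 draw -0.1103 tilt 0.5 F cat [-0.1  0.6 -0.1] Fdraw 0.16 Frad -0.05
[0.0, 0.129, -0.002, -0.491, -0.689, 0.263]
```

```bash
python3 -m creep '[[[0,0.05,0,-0.25,-0.35,0.05,60],[0,0.1,0,-0.49,-0.69,0.1,60],[0,0.129,0,-0.49,-0.69,0.2,60],[0,0.129,0,-0.49,-0.69,0.2,60]]]' 
python3 -c "
from h import *
show()
R=tool(-15)
rows([(tcp(lath(0),R,19),R)])
for n in ('wrist','top','side'):
    c=capture(n);cv2.imwrite(f'pics/a_{n}.png',c['color'][:,:,::-1])
"
```

```text
t: 2.45
tool_pos: [632.6, 54.0, 348.8]
tcp_rot: [-0.134, -0.064, 0.989, -0.01]
ft_force: [-0.2, 1.2, -0.9]
finger_gap: 51.1
t 2.45 p [632.6  54.  348.8] q [-0.37  0.53  0.38  1.23 -0.16  1.68  1.69] gap 51.1
grasp cat [ -9.   -0.5 367.1] r 315.4 draw -0.224 tilt -15.4 F cat [-0.1  1.2 -0.9] Fdraw 0.39 Frad -0.78
[0.0, -0.003, -0.003, -0.006, 0.005, 0.913]
```

View pics/a_wrist.png

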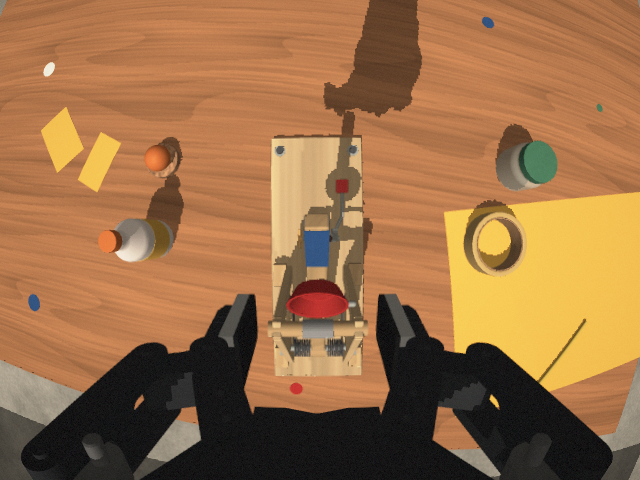

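View pics/a_side.png

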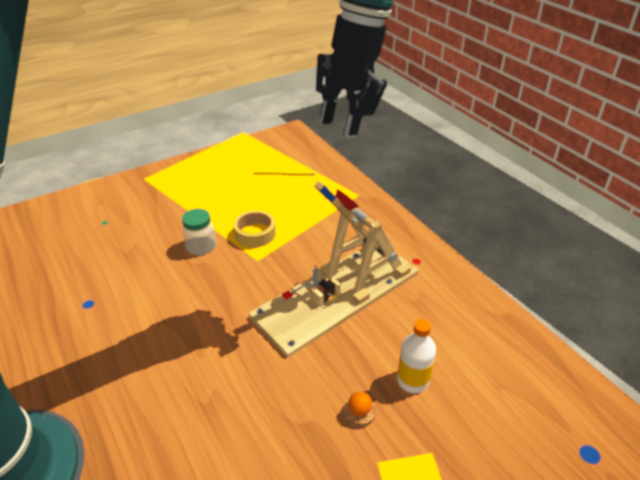

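The wrist view shows the blue grip at about (317,249), centred between the fingers, with the red cup at (317,300) and the tail at (342,186). I'll check the pose against these pixels.

```bash
cat >> h.py <<'E'
def projw(c,p,st):
    pp,R=cur(st);t=R.T@(np.asarray(p)-pp);A=np.asarray(c["tool_from_camera"]);q=A[:3,:3].T@(t-A[:3,3])
    f=c["color"].shape[0]/2/np.tan(np.radians(c["vfov"])/2);th=np.arctan2(np.hypot(q[0],q[1]),-q[2]);k=f*th/np.hypot(q[0],q[1])
    return np.array([c["cx"]+k*q[0],c["cy"]-k*q[1]])
E
python3 -c "
from h import *
st=status.state();c=capture('wrist')
for n,x in dict(h=lath(0,245),end=lath(0,272),tail=W([-100,34,48]),nl=W([-175,65,15]),nr=W([-175,-65,15]),fr=W([175,-65,15]),ball=np.array([529.6,-198.2,29])).items(): print(n,np.round(projw(c,x,st),1))
cv2.imwrite('pics/a_wz.png',cv2.resize(c['color'][110:390,200:420,::-1],None,fx=2.8,fy=2.1,interpolation=cv2.INTER_CUBIC))
"
```

```text
h [314.2 245.8]
end [314.  223.7]
tail [340.6 185.4]
nl [359.9 137. ]
nr [269.9 137.3]
fr [272.5 374.2]
ball [155.6 157.3]
```

View pics/a_wz.png

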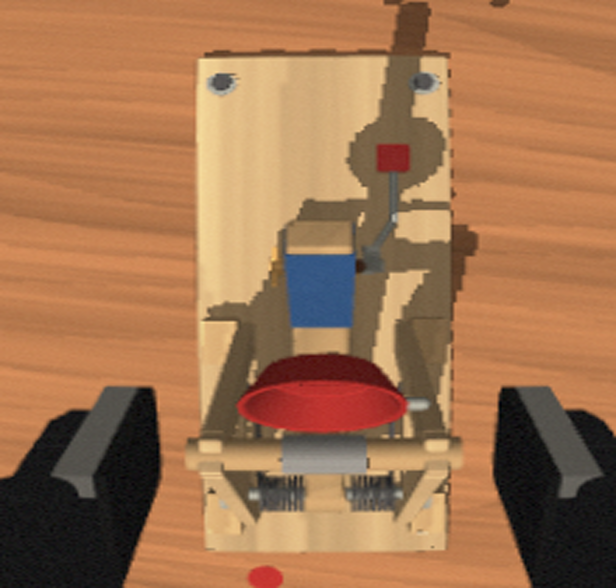

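```bash
python3 -m creep '[[[0,0,0,0,0,0.3,60],[0,0,0,0,0,0.6,60],[0,0,0,0,0,0.8,60],[0,0,0,0,0,0.91,60],[0,0,0,0,0,0.91,60]]]' 
python3 -c "
from h import *
show()
for n in ('side','top'):
    c=capture(n);cv2.imwrite(f'pics/b_{n}.png',cv2.resize(c['color'][100:300,230:430,::-1] if n=='side' else c['color'][130:330,230:430,::-1],None,fx=3,fy=3,interpolation=cv2.INTER_CUBIC))
"
```

```text
t: 3.15
tool_pos: [607.5, 53.2, 267.8]
tcp_rot: [-0.129, -0.067, 0.989, -0.008]
ft_force: [-0.7, 0.2, -0.3]
finger_gap: 51.4
t 3.15 p [607.5  53.2 267.8] q [-0.38  0.52  0.36  1.43 -0.15  1.49  1.7 ] gap 51.4
grasp cat [-34.1   2.1 286.2] r 255.7 draw -0.0119 tilt -14.8 F cat [-0.7  0.3 -0.3] Fdraw 0.76 Frad 0.11
```

View pics/b_side.png

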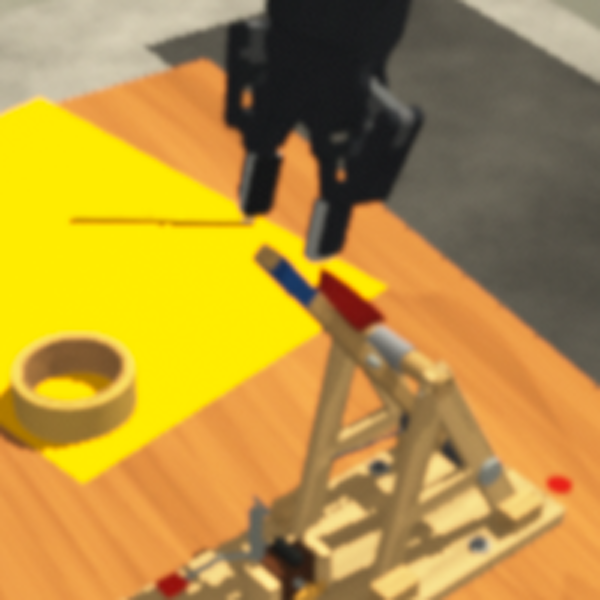

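```bash
python3 -c "
from h import *
show()
p,R=cur()
c=capture('side');T=capture('top')
for n,x in dict(tcp=p,gp=p-19*R[:,2],l=p+25*R[:,1],r=p-25*R[:,1],h=lath(0,245),lb=p+25*R[:,1]-13*R[:,2],rb=p-25*R[:,1]-13*R[:,2]).items(): print(n,np.round((proj(c,x)-[230,100])*3,0),np.round((proj(T,x)-[230,130])*3,0))
"
```

```text
t 3.25 p [609.   52.8 269.1] q [-0.38  0.52  0.36  1.43 -0.15  1.49  1.7 ] gap 51.0
grasp cat [-32.7   1.5 287.5] r 256.0 draw -0.0194 tilt -14.7 F cat [ 0.1 -0.1  0.4] Fdraw -0.28 Frad 0.31
tcp [275. 290.] [284. 300.]
gp [282. 261.] [283. 290.]
l [248. 271.] [249. 305.]
r [303. 310.] [320. 295.]
h [286. 278.] [285. 289.]
lb [252. 251.] [248. 298.]
rb [308. 290.] [320. 288.]
```

View pics/b_top.png

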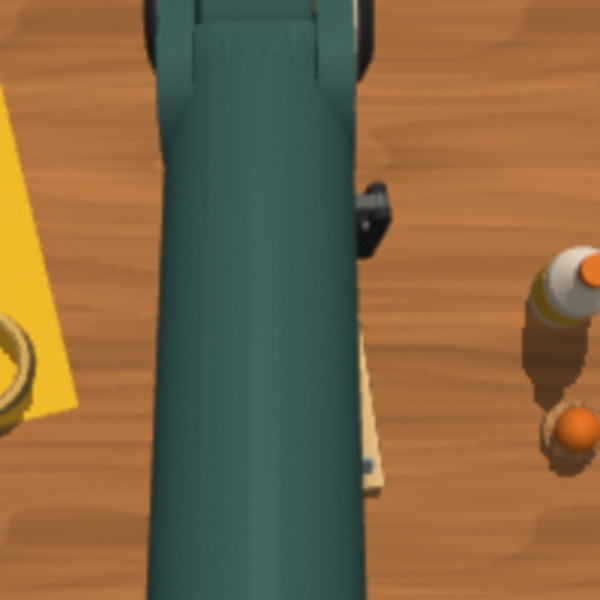

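```bash
python3 -c "
from h import *
st=status.state();p,R=cur(st)
c=capture('wrist');S=capture('side')
cv2.imwrite('pics/c_w.png',c['color'][:,:,::-1])
cv2.imwrite('pics/c_s.png',cv2.resize(S['color'][120:240,280:420,::-1],None,fx=5.7,fy=5,interpolation=cv2.INTER_CUBIC))
for k in (0,5,10,20,30):
  for sx in(-11,11): print(k,sx,*[np.round(projw(c,p+s*25*R[:,1]-k*R[:,2]+sx*R[:,0],st),0) for s in(-1,1)],*[np.round((proj(S,p+s*25*R[:,1]-k*R[:,2]+sx*R[:,0])-[280,120])*[5.7,5],0) for s in(-1,1)])
print((proj(S,lath(0,245))-[280,120])*[5.7,5],projw(c,lath(0,245),st),projw(c,lath(0,272),st))
"
```

```text
0 -11 [267. 304.] [364. 304.] [319. 412.] [215. 347.]
0 11 [265. 264.] [366. 264.] [264. 423.] [160. 357.]
5 -11 [266. 308.] [365. 308.] [322. 400.] [218. 334.]
5 11 [264. 268.] [367. 268.] [268. 410.] [163. 344.]
10 -11 [265. 313.] [366. 313.] [326. 387.] [221. 322.]
10 11 [263. 271.] [369. 271.] [271. 397.] [166. 331.]
20 -11 [262. 323.] [369. 323.] [333. 361.] [227. 296.]
20 11 [260. 280.] [372. 280.] [278. 371.] [172. 305.]
30 -11 [259. 333.] [372. 333.] [340. 335.] [233. 271.]
30 11 [256. 289.] [375. 289.] [285. 345.] [178. 279.]
[258.77286967 362.73364885] [313.1169682  300.20770003] [312.5594006  274.64149182]
```

View pics/c_w.png

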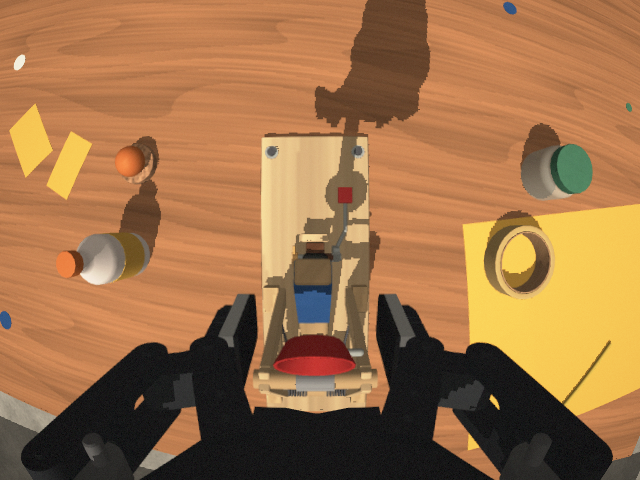

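View pics/c_s.png

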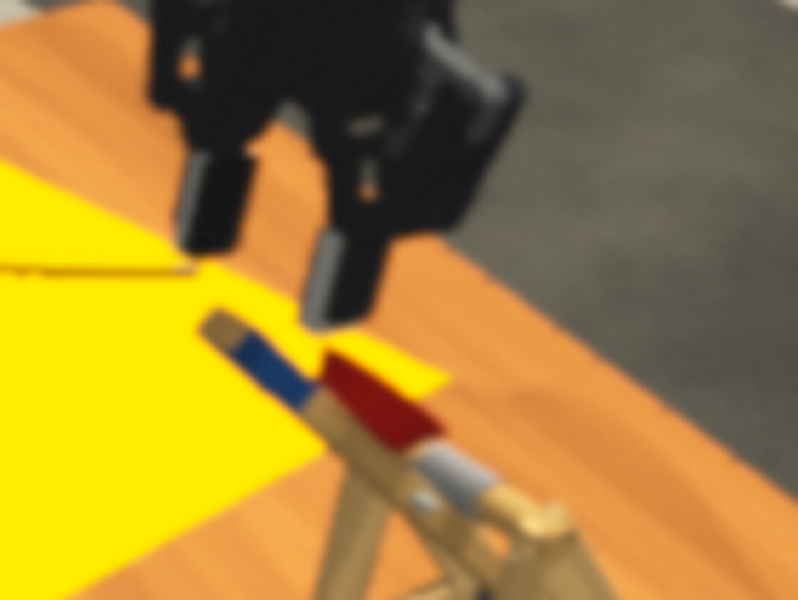

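```bash
python3 -m creep '[[[0,0,0,0,0,-0.2,0],[0,0,0,0,0,-0.2,0],[0,0,0,0,0,-0.2,0],[0,0,0,0,0,-0.2,0],[0,0,0,0,0,-0.2,0],[0,0,0,0,0,-0.2,0]]]' 
python3 -c "
from h import *
show()
st=status.state();p,R=cur(st)
c=capture('wrist');S=capture('side')
cv2.imwrite('pics/d_w.png',cv2.resize(c['color'][220:420,200:440,::-1],None,fx=3,fy=3))
cv2.imwrite('pics/d_s.png',cv2.resize(S['color'][120:240,280:420,::-1],None,fx=5.7,fy=5,interpolation=cv2.INTER_CUBIC))
for k in (0,10,20,30):
  print(k,*[(np.round(projw(c,p-k*R[:,2]+sx*R[:,0],st),0)-[200,220])*3 for sx in(-11,11)],np.round((proj(S,p-k*R[:,2])-[280,120])*[5.7,5],0))
"
```

```text
t: 4.05
tool_pos: [613.9, 53.1, 287.2]
tcp_rot: [-0.128, -0.066, 0.989, -0.008]
ft_force: [-0.8, -0.3, 0.2]
finger_gap: -0.3
t 4.05 p [613.9  53.1 287.2] q [-0.38  0.52  0.37  1.39 -0.15  1.53  1.7 ] gap -0.3
grasp cat [-27.8   1.2 305.5] r 268.6 draw -0.072 tilt -14.8 F cat [-0.9 -0.2  0.2] Fdraw 0.64 Frad 0.6
0 [348. 252.] [348. 132.] [251. 336.]
10 [348. 279.] [348. 156.] [257. 310.]
20 [348. 309.] [348. 180.] [264. 284.]
30 [348. 342.] [348. 207.] [270. 257.]
```

View pics/d_w.png

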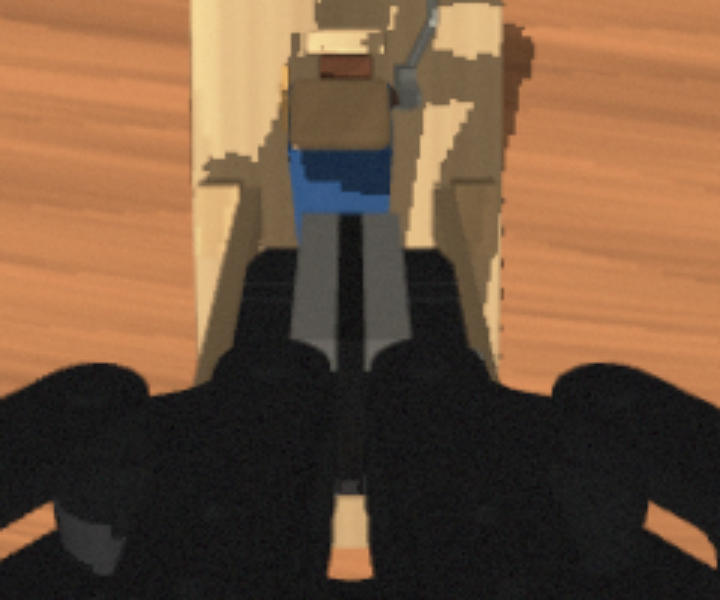

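View pics/d_s.png

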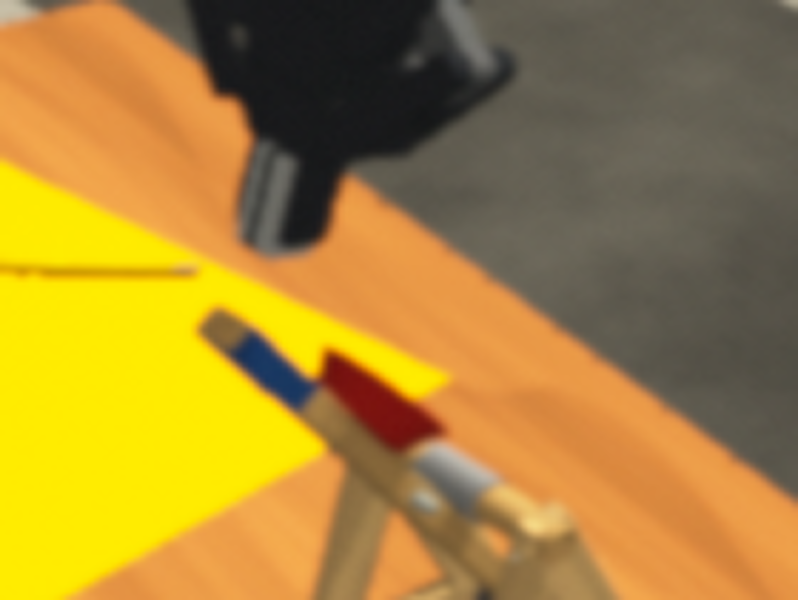

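The wrist and side views both put the shut fingertips about 31 mm behind the reported TCP, so the real grasp point is about 50 mm behind it. I'll use that measured offset.

```bash
sed -i 's/back=19/back=50/; s/gp=p-19\*/gp=p-50*/' h.py; python3 -m creep '[[[0,0,0,0,0,0,55],[0,0,0,0,0,0,55],[0,0,0,0,0,0,55],[0,0,0,0,0,0,55]]]'; python3 -c "
from h import *
show();R=tool(-15);rows([(tcp(lath(0),R),R)])"
```

```text
t: 4.55
tool_pos: [614.0, 53.1, 287.4]
tcp_rot: [-0.128, -0.066, 0.99, -0.008]
ft_force: [-0.3, 0.6, -0.1]
finger_gap: 47.0
t 4.55 p [614.   53.1 287.4] q [-0.38  0.52  0.37  1.39 -0.15  1.53  1.7 ] gap 47.0
grasp cat [-19.8   1.1 335.7] r 291.3 draw -0.1489 tilt -14.7 F cat [-0.2  0.7 -0.1] Fdraw 0.27 Frad -0.03
[0.001, 0.002, -0.002, -0.016, -0.012, 0.582]
```

```bash
python3 -m creep '[[[0,0,0,0,0,0.2,55],[0,0,0,-0.01,-0.01,0.4,55],[0,0,0,-0.01,-0.01,0.58,55],[0,0,0,-0.01,-0.01,0.58,55]]]'; python3 -c "
from h import *
show()
st=status.state()
c=capture('wrist');S=capture('side')
cv2.imwrite('pics/e_w.png',cv2.resize(c['color'][220:420,200:440,::-1],None,fx=3,fy=3))
cv2.imwrite('pics/e_s.png',cv2.resize(S['color'][120:240,280:420,::-1],None,fx=5.7,fy=5,interpolation=cv2.INTER_CUBIC))
"
```

```text
t: 4.95
tool_pos: [598.6, 50.2, 228.9]
tcp_rot: [-0.13, -0.066, 0.989, -0.008]
ft_force: [-0.6, 1.0, -0.3]
finger_gap: 46.9
t 4.95 p [598.6  50.2 228.9] q [-0.38  0.53  0.36  1.5  -0.16  1.41  1.7 ] gap 46.9
grasp cat [-35.2   0.3 277.2] r 248.9 draw 0.0121 tilt -15.0 F cat [-0.5  1.  -0.3] Fdraw 0.55 Frad 0.03
```

View pics/e_w.png

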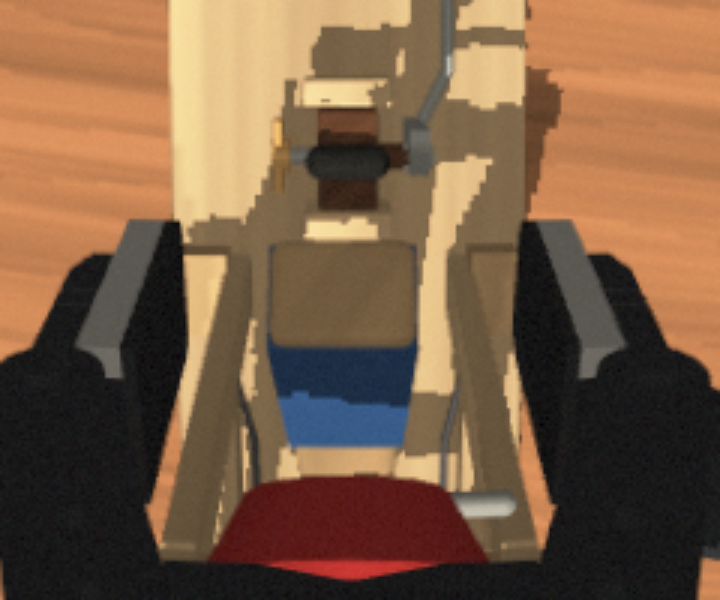

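View pics/e_s.png

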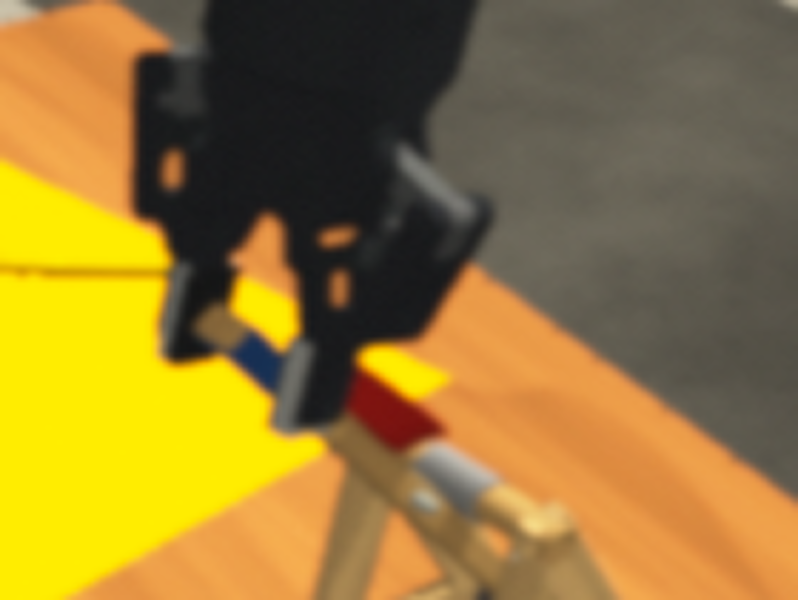

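```bash
python3 -m creep '[[[0,0,0,0,0,0,0],[0,0,0,0,0,0,0],[0,0,0,0,0,0,0],[0,0,0,0,0,0,0],[0,0,0,0,0,0,0]]]' 30; python3 -c "
from h import *
show()
def pth(a0,a1,n,dr=0):
    st=status.state();p,R=cur(st)
    g=[]
    for i in range(1,n+1):
        a=a0+(a1-a0)*i/n;G=tool(-15+np.degrees(a-.012)*.85);g.append((tcp(lath(a,249),G),G))
    rows(g)
pth(.012,.30,6)
"
```

```text
t: 5.55
tool_pos: [601.2, 49.9, 232.3]
tcp_rot: [-0.127, -0.066, 0.99, -0.009]
ft_force: [-0.5, -2.8, 5.2]
finger_gap: 15.2
t 5.55 p [601.2  49.9 232.3] q [-0.38  0.53  0.36  1.49 -0.16  1.41  1.7 ] gap 15.2
grasp cat [-33.   -0.3 280.7] r 250.5 draw -0.0032 tilt -14.7 F cat [-0.8 -2.7  5.2] Fdraw -2.26 Frad 4.71
[0.0, -0.017, -0.002, 0.069, 0.002, 0.132]
[0.0, -0.036, -0.002, 0.118, 0.002, 0.229]
[0.0, -0.056, -0.002, 0.163, 0.002, 0.327]
[0.0, -0.075, -0.002, 0.202, 0.002, 0.428]
[0.0, -0.095, -0.002, 0.237, 0.002, 0.53]
[0.0, -0.114, -0.002, 0.267, 0.001, 0.635]
```

```bash
python3 -m creep '[[[0,-0.017,0,0.07,0,0.13,0],[0,-0.036,0,0.12,0,0.23,0],[0,-0.056,0,0.163,0,0.33,0],[0,-0.075,0,0.2,0,0.43,0],[0,-0.095,0,0.237,0,0.53,0],[0,-0.114,0,0.267,0,0.635,0],[0,-0.114,0,0.267,0,0.635,0]]]' 30; cat > pth.py <<'E'
from h import *
import sys
a0,a1,n,ph0,ph1=map(float,sys.argv[1:6]);n=int(n);r=float(sys.argv[6]) if len(sys.argv)>6 else 249
show();g=[]
for i in range(1,n+1):
    k=i/n;a=a0+(a1-a0)*k;G=tool(ph0+(ph1-ph0)*k);g.append((tcp(lath(a,r),G),G))
rows(g)
E
python3 pth.py .30 .6 6 -1 13
```

```text
t: 6.25
tool_pos: [558.3, 43.8, 177.8]
tcp_rot: [-0.009, -0.066, 0.998, -0.0]
ft_force: [-2.8, -2.3, 7.3]
finger_gap: 15.3
t 6.25 p [558.3  43.8 177.8] q [-0.42  0.36  0.35  1.85 -0.14  0.97  1.7 ] gap 15.3
grasp cat [-88.1  -0.5 227.8] r 250.2 draw 0.303 tilt -1.0 F cat [-3.1 -1.9  7.3] Fdraw -3.96 Frad 6.9
[0.0, -0.019, -0.002, 0.038, 0.004, 0.102]
[0.0, -0.039, -0.002, 0.085, 0.004, 0.206]
[0.0, -0.058, -0.002, 0.126, 0.004, 0.312]
[-0.0, -0.078, -0.002, 0.162, 0.004, 0.42]
[-0.0, -0.097, -0.002, 0.193, 0.003, 0.53]
[-0.0, -0.117, -0.002, 0.218, 0.003, 0.642]
```

```bash
python3 -m creep '[[[0,-0.019,0,0.06,0,0.1,0],[0,-0.039,0,0.11,0,0.2,0],[0,-0.058,0,0.15,0,0.305,0],[0,-0.078,0,0.19,0,0.41,0],[0,-0.097,0,0.22,0,0.52,0],[0,-0.117,0,0.245,0,0.635,0],[0,-0.117,0,0.245,0,0.635,0]]]' 30; 
python3 pth.py .60 .8 6 13 22 251
```

```text
t: 6.95
tool_pos: [534.6, 40.4, 115.0]
tcp_rot: [0.115, -0.066, 0.991, 0.008]
ft_force: [1.8, -1.9, 4.1]
finger_gap: 15.5
t 6.95 p [534.6  40.4 115. ] q [-0.41  0.28  0.31  2.16 -0.19  0.49  1.74] gap 15.5
grasp cat [-124.4   -0.6  163.6] r 250.6 draw 0.5985 tilt 13.3 F cat [ 1.5 -2.1  4.1] Fdraw -4.38 Frad 0.06
[-0.001, -0.01, -0.002, 0.04, 0.006, 0.071]
[-0.001, -0.023, -0.002, 0.07, 0.006, 0.142]
[-0.001, -0.035, -0.002, 0.098, 0.006, 0.215]
[-0.001, -0.048, -0.002, 0.123, 0.006, 0.288]
[-0.001, -0.06, -0.002, 0.146, 0.006, 0.362]
[-0.001, -0.073, -0.002, 0.166, 0.006, 0.437]
```

```bash

python3 pth.py .60 .8 6 13 9 252
```

```text
t 6.95 p [534.6  40.4 115. ] q [-0.41  0.28  0.31  2.16 -0.19  0.49  1.74] gap 15.5
grasp cat [-124.4   -0.6  163.6] r 250.6 draw 0.5985 tilt 13.3 F cat [ 1.5 -2.1  4.1] Fdraw -4.38 Frad 0.06
[-0.001, 0.008, -0.002, 0.067, 0.006, 0.066]
[-0.001, 0.013, -0.002, 0.117, 0.006, 0.138]
[-0.001, 0.019, -0.002, 0.163, 0.006, 0.211]
[-0.001, 0.024, -0.002, 0.207, 0.006, 0.285]
[-0.001, 0.03, -0.002, 0.249, 0.006, 0.361]
[-0.0, 0.036, -0.002, 0.288, 0.005, 0.438]
```

```bash
python3 -m creep '[[[0,0.008,0,0.06,0,0.07,0],[0,0.013,0,0.11,0,0.14,0],[0,0.019,0,0.16,0,0.21,0],[0,0.024,0,0.205,0,0.285,0],[0,0.03,0,0.25,0,0.36,0],[0,0.036,0,0.29,0,0.44,0],[0,0.036,0,0.29,0,0.44,0]]]' 30; 
python3 pth.py .80 .87 3 9 7.5 252
```

```text
t: 7.65
tool_pos: [517.9, 38.0, 65.4]
tcp_rot: [0.078, -0.066, 0.995, 0.005]
ft_force: [1.2, -1.2, 5.4]
finger_gap: 15.7
t 7.65 p [517.9  38.   65.4] q [-0.38  0.38  0.28  2.16 -0.23  0.47  1.78] gap 15.7
grasp cat [-137.5   -0.6  114.8] r 250.7 draw 0.8007 tilt 8.9 F cat [ 1.  -1.4  5.4] Fdraw -5.49 Frad -0.17
[-0.001, 0.004, -0.002, 0.033, 0.007, 0.05]
[-0.001, 0.008, -0.002, 0.054, 0.007, 0.107]
[-0.001, 0.012, -0.002, 0.073, 0.007, 0.164]
```

```bash
python3 -m creep '[[[0,0.004,0,0.03,0,0.05,0],[0,0.008,0,0.055,0,0.107,0],[0,0.012,0,0.073,0,0.164,0],[0,0.012,0,0.073,0,0.164,0]]]' 30; 
python3 pth.py .87 .91 4 7.5 7.5 251
```

```text
t: 8.05
tool_pos: [514.4, 37.5, 48.3]
tcp_rot: [0.066, -0.066, 0.996, 0.004]
ft_force: [0.6, -1.7, 4.7]
finger_gap: 15.6
t 8.05 p [514.4  37.5  48.3] q [-0.37  0.42  0.27  2.16 -0.25  0.46  1.79] gap 15.6
grasp cat [-139.9   -0.6   97.9] r 250.9 draw 0.8686 tilt 7.5 F cat [ 0.4 -1.8  4.7] Fdraw -4.69 Frad 0.02
[-0.001, 0.0, -0.002, 0.007, 0.007, 0.028]
[-0.001, 0.0, -0.002, 0.012, 0.007, 0.052]
[-0.001, 0.0, -0.002, 0.017, 0.007, 0.077]
[-0.001, 0.0, -0.002, 0.022, 0.007, 0.102]
```

```bash
s(){ python3 - <<'E'
from h import *
show()
E
}
python3 -m creep '[[[0,0,0,0.01,0,0.03,0],[0,0,0,0.01,0,0.03,0]]]'|grep force;s
python3 -m creep '[[[0,0,0,0.005,0,0.03,0],[0,0,0,0.005,0,0.03,0]]]'|grep force;s
python3 -m creep '[[[0,0,0,0.005,0,0.03,0],[0,0,0,0.005,0,0.03,0]]]'|grep force;s
```

```text
ft_force: [-0.1, -2.0, 5.5]
t 8.25 p [514.2  37.5  45.6] q [-0.36  0.42  0.27  2.16 -0.25  0.45  1.8 ] gap 15.7
grasp cat [-140.1   -0.6   95.2] r 250.9 draw 0.8795 tilt 7.5 F cat [-0.4 -2.   5.5] Fdraw -5.4 Frad 0.81
ft_force: [-1.2, -1.5, 5.2]
t 8.45 p [514.   37.5  42.8] q [-0.36  0.43  0.26  2.16 -0.25  0.45  1.8 ] gap 15.6
grasp cat [-140.3   -0.6   92.4] r 250.9 draw 0.8906 tilt 7.5 F cat [-1.4 -1.3  5.2] Fdraw -5.08 Frad 1.75
ft_force: [-1.3, -1.8, 4.7]
t 8.65 p [513.7  37.5  40. ] q [-0.36  0.43  0.26  2.16 -0.26  0.44  1.8 ] gap 15.5
grasp cat [-140.5   -0.6   89.6] r 250.9 draw 0.9018 tilt 7.5 F cat [-1.5 -1.6  4.7] Fdraw -4.58 Frad 1.78
```

Tracking is precise, and neither the cam nor the pad has been met yet. Continuing.

```bash
s(){ python3 - <<'E'
from h import *
show()
E
}
python3 -m creep '[[[0,0,0,0.005,0,0.025,0],[0,0,0,0.005,0,0.025,0]]]'|grep force;s
python3 -m creep '[[[0,0,0,0.005,0,0.025,0],[0,0,0,0.005,0,0.025,0]]]'|grep force;s
python3 -m creep '[[[0,0,0,0.005,0,0.02,0],[0,0,0,0.005,0,0.02,0]]]'|grep force;s
```

```text
ft_force: [-0.8, -1.9, 5.7]
t 8.85 p [513.6  37.5  37.8] q [-0.35  0.43  0.26  2.16 -0.26  0.44  1.8 ] gap 15.5
grasp cat [-140.6   -0.6   87.4] r 250.9 draw 0.9106 tilt 7.5 F cat [-1.1 -1.7  5.7] Fdraw -5.61 Frad 1.37
ft_force: [-0.8, -1.7, 5.2]
t 9.05 p [513.5  37.5  35.7] q [-0.35  0.44  0.25  2.16 -0.26  0.43  1.81] gap 15.2
grasp cat [-140.7   -0.6   85.2] r 250.9 draw 0.9192 tilt 7.5 F cat [-1.  -1.6  5.2] Fdraw -5.13 Frad 1.22
ft_force: [-1.7, -1.4, 5.9]
t 9.25 p [513.5  37.4  34.1] q [-0.35  0.44  0.25  2.16 -0.26  0.43  1.81] gap 15.4
grasp cat [-140.8   -0.6   83.6] r 250.9 draw 0.9255 tilt 7.5 F cat [-1.8 -1.1  5.9] Fdraw -5.82 Frad 2.04
```

```bash
s(){ python3 - <<'E'
from h import *
show()
E
}
python3 -m creep '[[[0,0,0,0.002,0,0.02,0],[0,0,0,0.002,0,0.02,0]]]'|grep force;s
python3 -m creep '[[[0,0,0,0.002,0,0.02,0],[0,0,0,0.002,0,0.02,0]]]'|grep force;s
python3 - <<'E'
from h import *
c=capture('wrist');cv2.imwrite('pics/f_w.png',c['color'][:,:,::-1])
c=capture('side');cv2.imwrite('pics/f_s.png',cv2.resize(c['color'][220:360,230:400,::-1],None,fx=4.5,fy=4,interpolation=cv2.INTER_CUBIC))
E
```

```text
ft_force: [-2.0, -2.0, 6.2]
t 9.45 p [513.4  37.5  32.4] q [-0.35  0.45  0.25  2.16 -0.26  0.43  1.81] gap 15.4
grasp cat [-140.8   -0.6   82. ] r 250.9 draw 0.9322 tilt 7.4 F cat [-2.2 -1.8  6.2] Fdraw -6.1 Frad 2.38
ft_force: [-0.9, -2.3, 5.0]
t 9.65 p [513.4  37.4  30.8] q [-0.35  0.45  0.25  2.16 -0.27  0.42  1.81] gap 15.1
grasp cat [-140.8   -0.7   80.4] r 250.9 draw 0.9386 tilt 7.4 F cat [-1.2 -2.1  5. ] Fdraw -5.0 Frad 1.31
```

View pics/f_w.png

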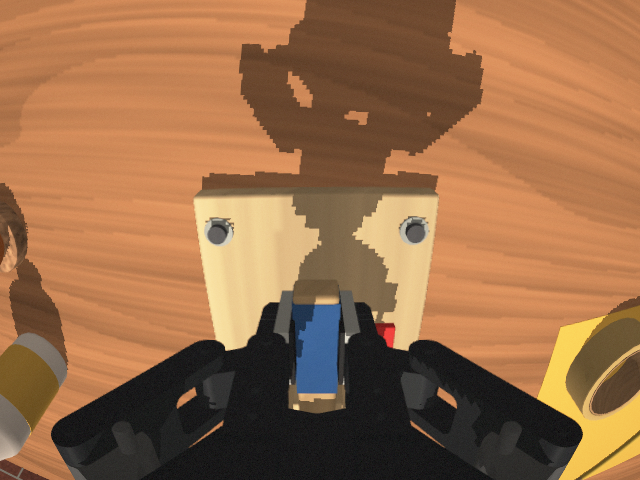

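View pics/f_s.png

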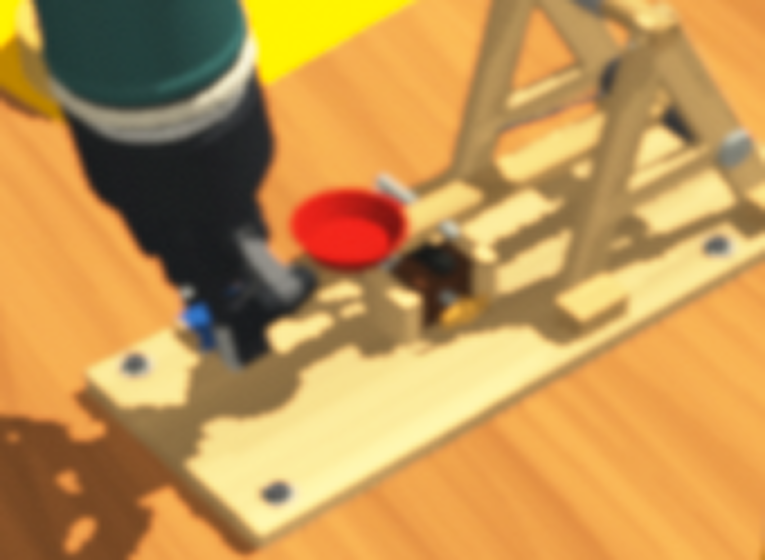

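```bash
s(){ python3 - <<'E'
from h import *
show()
E
}
for i in 1; do
python3 -m creep '[[[0,0,0,0.002,0,0.02,0],[0,0,0,0.002,0,0.02,0]]]'|grep force;s
python3 -m creep '[[[0,0,0,0.002,0,0.02,0],[0,0,0,0.002,0,0.02,0]]]'|grep force;s
python3 -m creep '[[[0,0,0,0.002,0,0.02,0],[0,0,0,0.002,0,0.02,0]]]'|grep force;s
python3 -m creep '[[[0,0,0,0.002,0,0.02,0],[0,0,0,0.002,0,0.02,0]]]'|grep force;s
done
```

```text
ft_force: [-2.1, -1.8, 6.1]
t 9.95 p [513.3  37.5  29.2] q [-0.34  0.45  0.25  2.16 -0.27  0.42  1.81] gap 15.4
grasp cat [-140.9   -0.6   78.7] r 250.9 draw 0.9451 tilt 7.4 F cat [-2.4 -1.5  6.1] Fdraw -6.1 Frad 2.46
ft_force: [-1.2, -2.0, 6.6]
t 10.15 p [513.2  37.5  27.5] q [-0.34  0.46  0.24  2.16 -0.27  0.42  1.82] gap 15.5
grasp cat [-140.9   -0.6   77.1] r 250.9 draw 0.9516 tilt 7.4 F cat [-1.5 -1.8  6.6] Fdraw -6.57 Frad 1.53
ft_force: [-1.9, -2.0, 6.3]
t 10.35 p [513.2  37.5  25.9] q [-0.34  0.46  0.24  2.17 -0.27  0.41  1.82] gap 15.0
grasp cat [-140.9   -0.6   75.5] r 250.9 draw 0.9582 tilt 7.3 F cat [-2.1 -1.7  6.3] Fdraw -6.25 Frad 2.14
ft_force: [-0.7, -1.9, 5.9]
t 10.55 p [513.2  37.5  24.2] q [-0.34  0.46  0.24  2.17 -0.27  0.41  1.82] gap 15.0
grasp cat [-140.9   -0.6   73.8] r 250.9 draw 0.9648 tilt 7.3 F cat [-1.  -1.7  5.9] Fdraw -5.95 Frad 0.96
```

```bash
s(){ python3 - <<'E'
from h import *
show()
E
}
python3 -m creep '[[[0,0,0,0,0,0.015,0],[0,0,0,0,0,0.015,0]]]'|grep force;s
python3 -m creep '[[[0,0,0,0,0,0.015,0],[0,0,0,0,0,0.015,0]]]'|grep force;s
python3 -m creep '[[[0,0,0,0,0,0.015,0],[0,0,0,0,0,0.015,0]]]'|grep force;s
python3 -m creep '[[[0,0,0,0,0,0.015,0],[0,0,0,0,0,0.015,0]]]'|grep force;s
```

```text
ft_force: [-2.7, -1.1, 4.8]
t 10.75 p [513.1  37.5  23. ] q [-0.34  0.46  0.24  2.16 -0.27  0.41  1.82] gap 15.3
grasp cat [-140.9   -0.6   72.6] r 250.9 draw 0.9696 tilt 7.3 F cat [-2.8 -0.7  4.8] Fdraw -4.84 Frad 2.77
ft_force: [-1.6, -1.8, 4.8]
t 10.95 p [513.1  37.5  21.8] q [-0.33  0.47  0.24  2.16 -0.28  0.41  1.82] gap 15.4
grasp cat [-140.9   -0.6   71.4] r 251.0 draw 0.9745 tilt 7.3 F cat [-1.9 -1.5  4.8] Fdraw -4.85 Frad 1.79
ft_force: [-1.5, -2.6, 6.0]
t 11.15 p [513.1  37.5  20.6] q [-0.33  0.47  0.24  2.16 -0.28  0.41  1.82] gap 15.4
grasp cat [-140.9   -0.6   70.2] r 251.0 draw 0.9792 tilt 7.2 F cat [-1.8 -2.4  6. ] Fdraw -6.07 Frad 1.7
ft_force: [-1.5, -0.7, 6.5]
t 11.35 p [513.1  37.5  19.4] q [-0.33  0.47  0.23  2.16 -0.28  0.4   1.82] gap 15.6
grasp cat [-140.9   -0.6   69. ] r 251.0 draw 0.984 tilt 7.2 F cat [-1.5 -0.5  6.5] Fdraw -6.53 Frad 1.39
```

```bash
s(){ python3 - <<'E'
from h import *
show()
E
}
python3 -m creep '[[[0,0,0,0,0,0.015,0],[0,0,0,0,0,0.015,0]]]'|grep force;s
python3 -m creep '[[[0,0,0,0,0,0.015,0],[0,0,0,0,0,0.015,0]]]'|grep force;s
python3 -m creep '[[[0,0,0,0,0,0.015,0],[0,0,0,0,0,0.015,0]]]'|grep force;s
```

```text
ft_force: [-1.7, -2.1, 5.3]
t 11.55 p [513.1  37.6  18.2] q [-0.33  0.47  0.23  2.16 -0.28  0.4   1.82] gap 15.5
grasp cat [-140.8   -0.6   67.8] r 250.9 draw 0.9888 tilt 7.1 F cat [-2.  -1.8  5.3] Fdraw -5.33 Frad 1.82
ft_force: [-1.0, -2.1, 4.2]
t 11.75 p [513.1  37.6  16.9] q [-0.33  0.48  0.23  2.16 -0.28  0.4   1.83] gap 15.0
grasp cat [-140.8   -0.6   66.5] r 251.0 draw 0.9939 tilt 7.1 F cat [-1.3 -2.   4.2] Fdraw -4.29 Frad 1.17
ft_force: [-0.6, -1.7, 3.7]
t 11.95 p [513.1  37.5  15.5] q [-0.33  0.48  0.23  2.16 -0.28  0.4   1.83] gap 14.9
grasp cat [-140.8   -0.6   65.1] r 251.0 draw 0.9993 tilt 7.1 F cat [-0.9 -1.6  3.7] Fdraw -3.77 Frad 0.7
```

```bash
python3 - <<'E'
from h import *
for i in range(3):
    c=capture('side');show()
cv2.imwrite('pics/g_s.png',cv2.resize(c['color'][240:340,260:390,::-1],None,fx=6,fy=6,interpolation=cv2.INTER_CUBIC))
E
```

```text
t 12.0 p [513.1  37.6  15.5] q [-0.33  0.48  0.23  2.16 -0.28  0.4   1.83] gap 15.5
grasp cat [-140.8   -0.6   65.2] r 251.0 draw 0.9992 tilt 7.1 F cat [-2.6 -1.3  4. ] Fdraw -4.09 Frad 2.48
t 12.05 p [513.1  37.6  15.5] q [-0.33  0.48  0.23  2.16 -0.28  0.4   1.83] gap 15.7
grasp cat [-140.8   -0.6   65.1] r 251.0 draw 0.9994 tilt 7.1 F cat [-2.  -2.1  4.9] Fdraw -4.94 Frad 1.83
t 12.1 p [513.1  37.5  15.5] q [-0.33  0.48  0.23  2.16 -0.28  0.4   1.83] gap 15.7
grasp cat [-140.8   -0.6   65.1] r 251.0 draw 0.9996 tilt 7.1 F cat [-1.1 -2.9  4.1] Fdraw -4.1 Frad 0.97
```

View pics/g_s.png

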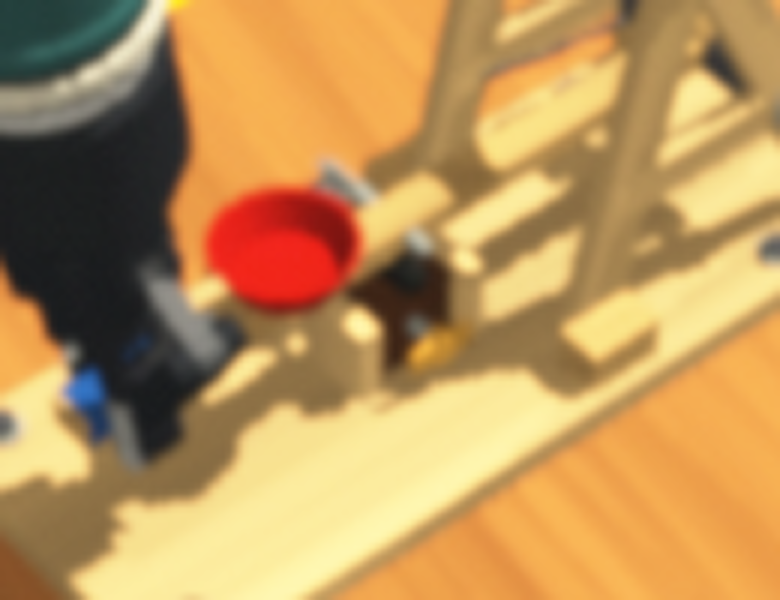

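```bash
cat > av.py <<'E'
from h import *
import io,contextlib
F=[]
s0=status.state()
for i in range(3):
    capture('top');F.append(status.state()["ft_force"])
F=np.mean(F,0);show();print("  MEAN F",np.round(F,2))
E
python3 -m creep '[[[0,0,0,0,0,0.015,0],[0,0,0,0,0,0.015,0]]]'|grep force;python3 av.py
python3 -m creep '[[[0,0,0,0,0,0.015,0],[0,0,0,0,0,0.015,0]]]'|grep force;python3 av.py
python3 -m creep '[[[0,0,0,0,0,0.015,0],[0,0,0,0,0,0.015,0]]]'|grep force;python3 av.py
```

```text
ft_force: [-1.1, -2.6, 3.7]
t 12.45 p [513.1  37.6  13.9] q [-0.33  0.48  0.23  2.16 -0.28  0.4   1.83] gap 15.4
grasp cat [-140.7   -0.6   63.5] r 251.0 draw 1.0059 tilt 7.1 F cat [-1.5 -2.2  2.9] Fdraw -2.95 Frad 1.36
  MEAN F [-1.15 -2.1   3.3 ]
ft_force: [-2.4, -2.5, 5.2]
t 12.8 p [513.2  37.6  12.4] q [-0.32  0.49  0.23  2.16 -0.29  0.39  1.83] gap 15.4
grasp cat [-140.7   -0.6   62. ] r 251.0 draw 1.0119 tilt 7.1 F cat [-1.6 -1.8  5.4] Fdraw -5.5 Frad 1.31
  MEAN F [-1.7  -1.76  5.47]
ft_force: [-1.8, -2.8, 4.7]
t 13.15 p [513.2  37.6  10.9] q [-0.32  0.49  0.22  2.16 -0.29  0.39  1.83] gap 15.5
grasp cat [-140.6   -0.6   60.5] r 251.0 draw 1.0178 tilt 7.0 F cat [-2.4 -2.3  6.1] Fdraw -6.27 Frad 2.0
  MEAN F [-2.23 -2.23  5.52]
```

```bash

python3 -m creep '[[[0,0,0,0,0,0.015,0],[0,0,0,0,0,0.015,0]]]'|grep force;python3 av.py
python3 -m creep '[[[0,0,0,0,0,0.012,0],[0,0,0,0,0,0.012,0]]]'|grep force;python3 av.py
```

```text
ft_force: [-1.9, -2.2, 6.2]
t 13.5 p [513.4  37.6   9.4] q [-0.32  0.49  0.22  2.16 -0.29  0.39  1.83] gap 15.4
grasp cat [-140.5   -0.6   59. ] r 251.0 draw 1.0236 tilt 7.0 F cat [-2.1 -1.6  4.9] Fdraw -5.01 Frad 1.77
  MEAN F [-2.58 -2.08  5.63]
ft_force: [-3.1, -2.3, 6.3]
t 13.85 p [513.4  37.6   8.3] q [-0.32  0.5   0.22  2.16 -0.29  0.38  1.83] gap 15.3
grasp cat [-140.4   -0.6   57.9] r 251.0 draw 1.0283 tilt 7.0 F cat [-2.3 -2.1  5.5] Fdraw -5.65 Frad 1.91
  MEAN F [-1.95 -1.84  5.83]
```

```bash

python3 -m creep '[[[0,0,0,-0.002,0,0.012,0],[0,0,0,-0.002,0,0.012,0]]]'|grep force;python3 av.py
python3 -m creep '[[[0,0,0,-0.002,0,0.012,0],[0,0,0,-0.002,0,0.012,0]]]'|grep force;python3 av.py
python3 -m creep '[[[0,0,0,-0.002,0,0.01,0],[0,0,0,-0.002,0,0.01,0]]]'|grep force;python3 av.py
```

```text
ft_force: [-2.2, -2.4, 5.2]
t 14.2 p [513.4  37.6   7. ] q [-0.32  0.5   0.22  2.16 -0.29  0.38  1.83] gap 15.4
grasp cat [-140.4   -0.6   56.7] r 251.1 draw 1.0331 tilt 7.0 F cat [-3.1 -2.   5.2] Fdraw -5.44 Frad 2.67
  MEAN F [-2.48 -2.21  5.57]
ft_force: [-2.6, -0.5, 5.4]
t 14.55 p [513.5  37.7   5.9] q [-0.32  0.5   0.22  2.16 -0.29  0.38  1.84] gap 15.5
grasp cat [-140.3   -0.6   55.5] r 251.0 draw 1.0377 tilt 7.0 F cat [-3.1 -2.3  5.9] Fdraw -6.16 Frad 2.65
  MEAN F [-2.36 -2.68  5.74]
ft_force: [-2.5, -2.7, 5.8]
t 14.9 p [513.6  37.6   4.9] q [-0.32  0.5   0.22  2.16 -0.29  0.38  1.84] gap 15.5
grasp cat [-140.2   -0.6   54.5] r 251.0 draw 1.0417 tilt 6.9 F cat [-2.7 -2.5  6.2] Fdraw -6.44 Frad 2.18
  MEAN F [-2.7  -2.3   5.73]
```

```bash

python3 -m creep '[[[0,0,0,-0.002,0,0.012,0],[0,0,0,-0.002,0,0.012,0]]]'|grep force;python3 av.py
python3 -m creep '[[[0,0,0,-0.002,0,0.01,0],[0,0,0,-0.002,0,0.01,0]]]'|grep force;python3 av.py

```

```text
ft_force: [-2.9, -1.3, 7.1]
t 15.25 p [513.6  37.7   3.7] q [-0.31  0.51  0.21  2.16 -0.29  0.38  1.84] gap 15.4
grasp cat [-140.1   -0.6   53.3] r 251.0 draw 1.0465 tilt 6.9 F cat [-2.6 -0.8  4.7] Fdraw -4.89 Frad 2.16
  MEAN F [-1.96 -2.18  5.1 ]
ft_force: [-3.0, -3.2, 6.8]
t 15.6 p [513.7  37.7   2.8] q [-0.31  0.51  0.21  2.16 -0.29  0.38  1.84] gap 15.5
grasp cat [-140.    -0.6   52.4] r 251.0 draw 1.0502 tilt 6.9 F cat [-3.9 -2.   6.4] Fdraw -6.76 Frad 3.27
  MEAN F [-3.08 -2.23  6.42]
```

```bash
python3 - <<'E'
from h import *
S=capture('side')
cv2.imwrite('pics/h_s.png',cv2.resize(S['color'][240:340,260:390,::-1],None,fx=6,fy=6,interpolation=cv2.INTER_CUBIC))
def onl(a,r,h,y=0):
    e=.96-a;d=np.array([-np.cos(e),0,np.sin(e)]);n=np.array([np.sin(e),0,np.cos(e)])
    return W(AX+r*d+h*n+np.array([0,y,0]))
for a in (.95,1.0,1.05):
    print(a,[np.round((proj(S,x)-[260,240])*6).tolist() for x in (onl(a,211,22),onl(a,159,22),onl(a,185,22,-26),onl(a,140,0,34),onl(a,272,6))])
c=capture('wrist');cv2.imwrite('pics/h_w.png',c['color'][:,:,::-1])
E
```

```text
0.95 [[219.0, 261.0], [349.0, 188.0], [337.0, 269.0], [329.0, 157.0], [62.0, 387.0]]
1.0 [[218.0, 286.0], [347.0, 208.0], [334.0, 292.0], [329.0, 172.0], [65.0, 417.0]]
1.05 [[218.0, 310.0], [345.0, 226.0], [334.0, 313.0], [331.0, 187.0], [69.0, 446.0]]
```

View pics/h_s.png

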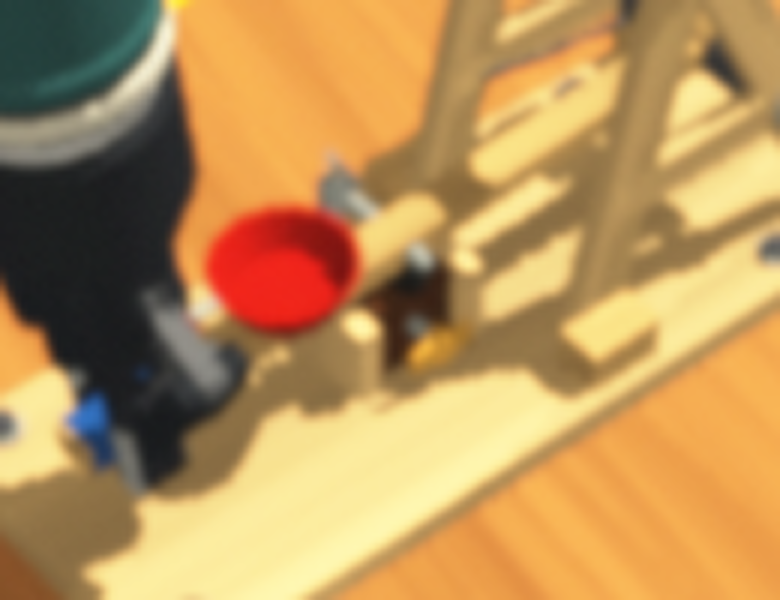

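View pics/h_w.png

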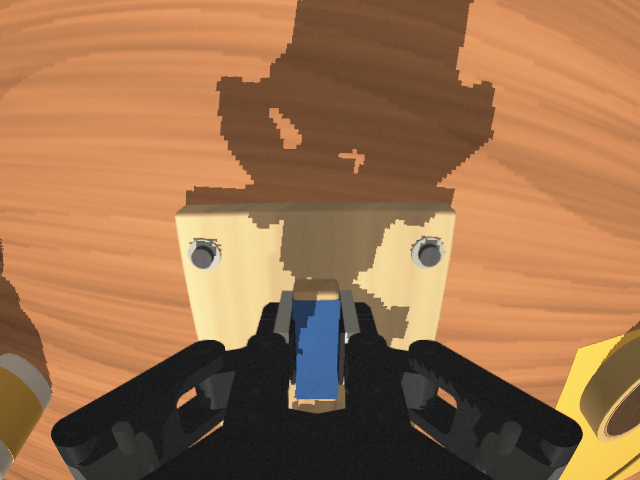

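The cup's rim position matches a draw of about 1.05 rad, and the hook head at (338,180) now stands above the pin. One more millimetre should confirm the pad.

```bash

python3 -m creep '[[[0,0,0,-0.002,0,0.01,0],[0,0,0,-0.002,0,0.01,0]]]'|grep force;python3 av.py

```

```text
ft_force: [-3.5, -1.4, 8.5]
t 16.05 p [513.7  37.7   1.9] q [-0.31  0.51  0.21  2.16 -0.29  0.38  1.84] gap 15.4
grasp cat [-139.9   -0.6   51.6] r 251.0 draw 1.0534 tilt 6.8 F cat [-3.  -1.9  8.5] Fdraw -8.71 Frad 2.21
  MEAN F [-3.11 -2.23  7.98]
```

```bash
python3 pth.py 1.053 1.021 4 6.8 5 251
```

```text
t 16.05 p [513.7  37.7   1.9] q [-0.31  0.51  0.21  2.16 -0.29  0.38  1.84] gap 15.4
grasp cat [-139.9   -0.6   51.6] r 251.0 draw 1.0534 tilt 6.8 F cat [-3.  -1.9  8.5] Fdraw -8.71 Frad 2.21
[0.002, 0.004, -0.003, 0.003, 0.004, -0.021]
[0.002, 0.008, -0.003, 0.006, 0.004, -0.041]
[0.002, 0.012, -0.003, 0.009, 0.004, -0.061]
[0.002, 0.015, -0.003, 0.012, 0.004, -0.082]
```

```bash
python3 -m creep '[[[0,0.004,0,0.003,0,-0.01,0],[0,0.004,0,0.003,0,-0.02,0],[0,0.006,0,0.005,0,-0.03,0],[0,0.006,0,0.005,0,-0.03,0]]]'|grep force;python3 av.py
python3 -m creep '[[[0,0.003,0,0.003,0,-0.01,0],[0,0.004,0,0.003,0,-0.02,0],[0,0.004,0,0.003,0,-0.02,0]]]'|grep force;python3 av.py
```

```text
ft_force: [-2.3, -2.7, 5.8]
t 16.6 p [512.8  37.6   4.9] q [-0.32  0.51  0.22  2.15 -0.29  0.4   1.83] gap 15.7
grasp cat [-140.2   -0.6   54.6] r 251.0 draw 1.0412 tilt 6.1 F cat [-2.4 -0.9  5.4] Fdraw -5.62 Frad 1.94
  MEAN F [-1.86 -1.62  5.38]
ft_force: [-3.2, -2.1, 5.6]
t 17.05 p [512.3  37.5   6.9] q [-0.32  0.5   0.23  2.15 -0.28  0.42  1.83] gap 15.5
grasp cat [-140.3   -0.6   56.7] r 251.0 draw 1.0329 tilt 5.6 F cat [-1.5 -2.1  6. ] Fdraw -6.11 Frad 1.05
  MEAN F [-1.46 -2.11  5.75]
```

```bash
python3 -m creep '[[[0,0.003,0,0.003,0,-0.01,0],[0,0.004,0,0.003,0,-0.02,0],[0,0.004,0,0.003,0,-0.02,0]]]'|grep force;python3 av.py
python3 -m creep '[[[0,0.002,0,0.002,0,-0.01,0],[0,0.002,0,0.002,0,-0.01,0]]]'|grep force;python3 av.py
python3 -m creep '[[[0,0.002,0,0.002,0,-0.01,0],[0,0.002,0,0.002,0,-0.01,0]]]'|grep force;python3 av.py
```

```text
ft_force: [-1.8, -1.3, 6.0]
t 17.5 p [511.7  37.4   8.9] q [-0.33  0.5   0.23  2.14 -0.28  0.43  1.82] gap 15.1
grasp cat [-140.5   -0.6   58.7] r 251.0 draw 1.0249 tilt 5.1 F cat [-1.8 -2.2  5.3] Fdraw -5.38 Frad 1.42
  MEAN F [-1.88 -2.31  5.57]
ft_force: [-2.4, -2.0, 6.0]
t 17.85 p [511.4  37.4  10. ] q [-0.33  0.5   0.24  2.14 -0.28  0.44  1.82] gap 15.1
grasp cat [-140.6   -0.6   59.8] r 251.1 draw 1.0206 tilt 4.9 F cat [-2.5 -1.   6.2] Fdraw -6.32 Frad 2.08
  MEAN F [-1.94 -1.81  5.9 ]
ft_force: [-1.9, -1.8, 5.3]
t 18.2 p [511.1  37.3  11. ] q [-0.33  0.5   0.24  2.14 -0.27  0.45  1.82] gap 15.3
grasp cat [-140.7   -0.6   60.9] r 251.0 draw 1.0163 tilt 4.6 F cat [-3.  -1.8  5.5] Fdraw -5.68 Frad 2.72
  MEAN F [-1.89 -2.    5.51]
```

```bash
python3 -m creep '[[[0,0.002,0,0.002,0,-0.007,0],[0,0.002,0,0.002,0,-0.007,0]]]'|grep force;python3 av.py
```

```text
ft_force: [-2.1, -2.2, 5.6]
t 18.55 p [510.9  37.3  11.8] q [-0.33  0.5   0.24  2.13 -0.27  0.46  1.82] gap 15.3
grasp cat [-140.7   -0.6   61.7] r 251.1 draw 1.0132 tilt 4.4 F cat [-1.8 -1.6  5.2] Fdraw -5.27 Frad 1.56
  MEAN F [-1.42 -1.77  5.33]
```

```bash
python3 -m creep '[[[0,0.001,0,0.001,0,-0.005,0],[0,0.001,0,0.001,0,-0.005,0]]]'|grep force;python3 av.py
```

```text
ft_force: [-2.0, -1.5, 4.3]
t 18.9 p [510.7  37.3  12.3] q [-0.33  0.5   0.24  2.13 -0.27  0.46  1.82] gap 15.5
grasp cat [-140.7   -0.6   62.2] r 251.1 draw 1.011 tilt 4.3 F cat [-2.3 -1.7  4.4] Fdraw -4.53 Frad 2.08
  MEAN F [-1.91 -1.87  5.03]
```

```bash
python3 -m creep '[[[0,0.001,0,0.001,0,-0.005,0],[0,0.001,0,0.001,0,-0.005,0]]]'|grep force;python3 av.py
```

```text
ft_force: [-1.3, -1.3, 3.5]
t 19.25 p [510.6  37.3  12.8] q [-0.34  0.5   0.24  2.13 -0.27  0.47  1.82] gap 15.6
grasp cat [-140.8   -0.6   62.7] r 251.1 draw 1.0092 tilt 4.2 F cat [-2.5 -1.1  3.4] Fdraw -3.49 Frad 2.32
  MEAN F [-2.08 -1.81  4.18]
```

```bash
python3 -m creep '[[[0,0.001,0,0.001,0,-0.005,0],[0,0.001,0,0.001,0,-0.005,0]]]'|grep force;python3 av.py
```

```text
ft_force: [-1.4, -1.7, 2.1]
t 19.6 p [510.4  37.3  13.2] q [-0.34  0.5   0.24  2.13 -0.27  0.47  1.81] gap 15.3
grasp cat [-140.8   -0.6   63.1] r 251.1 draw 1.0075 tilt 4.0 F cat [-0.8 -1.7  2. ] Fdraw -2.09 Frad 0.7
  MEAN F [-0.42 -1.64  1.99]
```

The push on the hand is fading as expected: 5.0, then 4.2, then 2.0 N.

```bash
python3 -m creep '[[[0,0.001,0,0.001,0,-0.004,0],[0,0.001,0,0.001,0,-0.004,0]]]'|grep force;python3 av.py
```

```text
ft_force: [-0.5, -3.4, 1.6]
t 19.95 p [510.4  37.2  13.5] q [-0.34  0.5   0.24  2.13 -0.27  0.47  1.81] gap 15.2
grasp cat [-140.8   -0.6   63.4] r 251.1 draw 1.0062 tilt 3.9 F cat [ 0.3 -2.6  0.3] Fdraw -0.25 Frad -0.32
  MEAN F [-0.06 -1.95  0.36]
```

```bash
python3 -m creep '[[[0,0,0,0,0,0,20],[0,0,0,0,0,0,22],[0,0,0,0,0,0,25],[0,0,0,0,0,0,32],[0,0,0,0,0,0,42],[0,0,0,0,0,0,42]]]';python3 av.py
python3 - <<'E'
from h import *
S=capture('side')
cv2.imwrite('pics/i_s.png',cv2.resize(S['color'][230:340,250:390,::-1],None,fx=5.7,fy=5.4,interpolation=cv2.INTER_CUBIC))
c=capture('wrist');cv2.imwrite('pics/i_w.png',c['color'][:,:,::-1])
E
```

```text
t: 20.55
tool_pos: [510.3, 37.3, 13.5]
tcp_rot: [0.034, -0.066, 0.997, 0.004]
ft_force: [0.7, 0.5, -0.3]
finger_gap: 36.0
t 20.7 p [510.4  37.2  13.5] q [-0.34  0.5   0.24  2.13 -0.27  0.47  1.81] gap 35.7
grasp cat [-140.8   -0.7   63.4] r 251.1 draw 1.0061 tilt 3.9 F cat [ 0.3 -0.5 -0.2] Fdraw 0.25 Frad -0.28
  MEAN F [-0.09  0.19  0.3 ]
```

View pics/i_s.png

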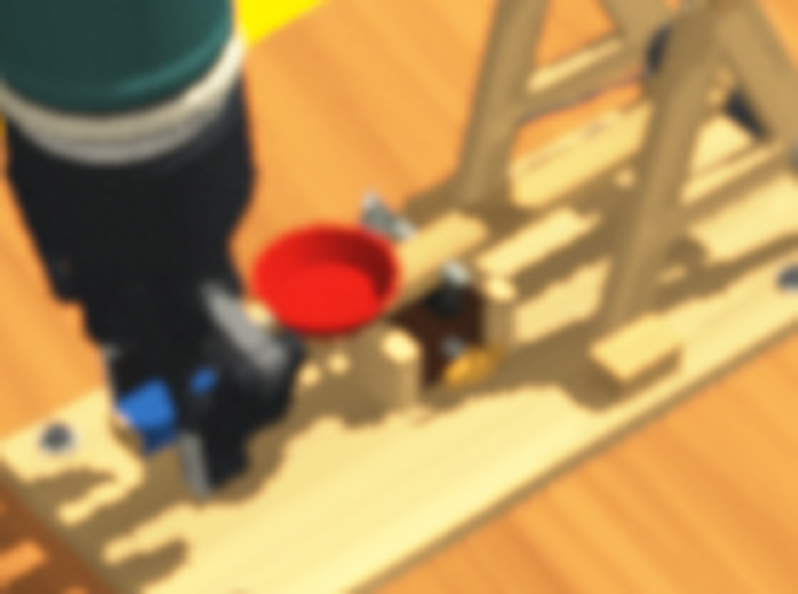

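View pics/i_w.png

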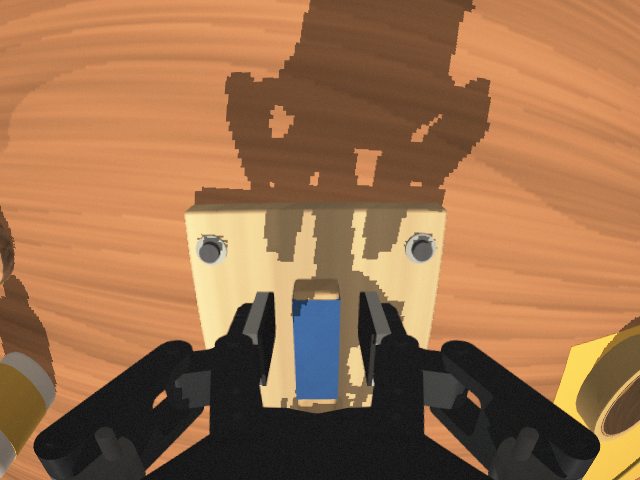

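The arm is held by the hook, with the fingers open, no contact force and the grip centred between the pads. Withdrawing straight up.

```bash
python3 -m creep '[[[0,0,0,0,0,-0.1,42],[0,0,0,0,0,-0.3,42],[0,0,0,0,0,-0.6,42],[0,0,0,0,0,-0.95,42],[0,0,0,0,0,-0.95,42]]]'
python3 - <<'E'
from h import *
show()
S=capture('side')
cv2.imwrite('pics/j_s.png',cv2.resize(S['color'][230:340,250:390,::-1],None,fx=5.7,fy=5.4,interpolation=cv2.INTER_CUBIC))
ball=np.array([529.6,-198.2,29.]);R=tool(0,yaw=-.1)
rows([(tcp(ball+[0,0,100],R),R)])
st=status.state();c=capture('wrist');cv2.imwrite('pics/j_w.png',c['color'][:,:,::-1]);print(projw(c,ball,st))
E
```

```text
t: 21.3
tool_pos: [507.1, 36.2, 113.1]
tcp_rot: [0.038, -0.066, 0.997, 0.005]
ft_force: [0.1, 0.7, 0.2]
finger_gap: 35.7
t 21.3 p [507.1  36.2 113.1] q [-0.41  0.31  0.33  2.1  -0.17  0.68  1.73] gap 35.7
grasp cat [-144.6   -1.3  162.9] r 269.4 draw 0.6276 tilt 4.4 F cat [0.2 0.6 0.2] Fdraw -0.23 Frad -0.09
[0.007, 0.035, 0.111, 0.095, -2.358, 0.303]
[ 41.94089558 225.50540146]
```

View pics/j_w.png

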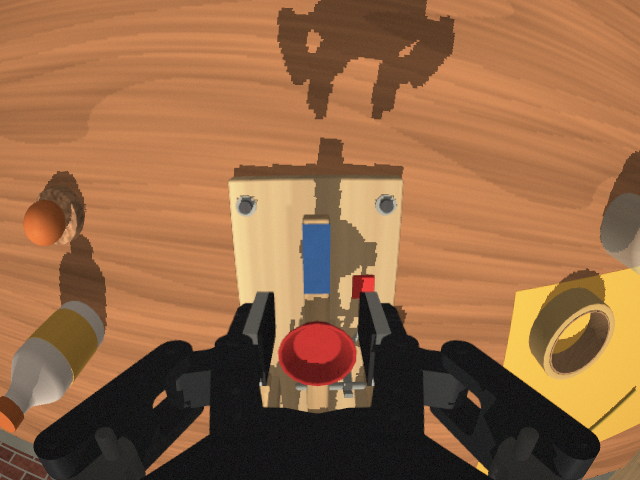

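View pics/j_s.png

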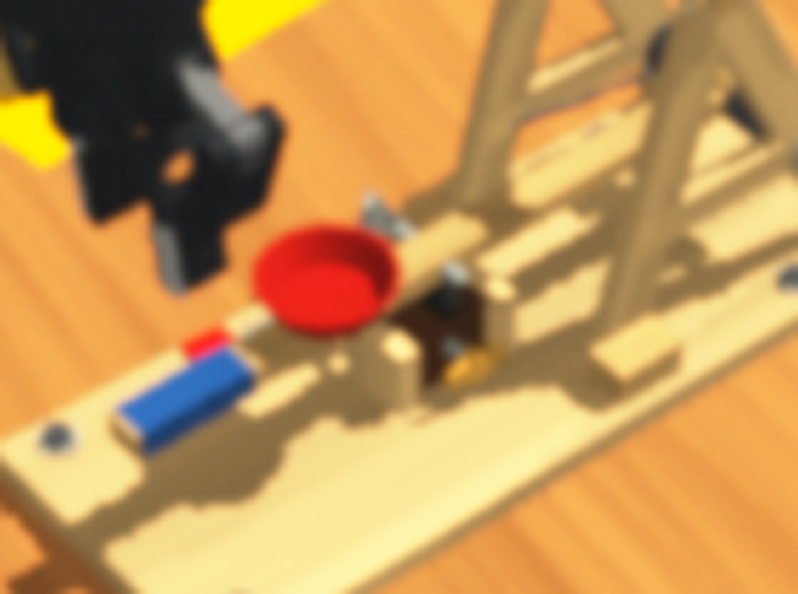

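```bash
python3 -m creep '[[[0,0.01,0,0,-0.3,0,60],[0,0.02,0,0.05,-0.6,0,75],[0,0.035,0,0.05,-1,0,90],[0,0.035,0,0.05,-1,0,90]]]' 20
python3 -m creep '[[[0,0,0,0,-0.4,0,90],[0,0,0,0,-0.7,0,90],[0,0,0,0,-1,0,90],[0,0,0,0,-1,0,90]]]'
python3 - <<'E'
from h import *
show()
ball=np.array([529.6,-198.2,29.]);R=tool(0)
rows([(ball+[0,0,40-41],R),(ball+[0,0,-41],R)])
st=status.state();c=capture('wrist');cv2.imwrite('pics/k_w.png',c['color'][:,:,::-1]);print(projw(c,ball,st))
E
```

```text
t: 21.8
tool_pos: [513.0, -69.4, 108.1]
tcp_rot: [-0.002, -0.062, 0.998, 0.001]
ft_force: [-0.3, -1.2, 0.1]
finger_gap: 77.1
t: 22.2
tool_pos: [524.6, -173.2, 107.1]
tcp_rot: [-0.003, -0.059, 0.998, -0.0]
ft_force: [0.3, -0.2, 0.7]
finger_gap: 76.5
t 22.2 p [ 524.6 -173.2  107.1] q [-0.05  0.44  0.39  1.94 -0.22  0.81  2.14] gap 76.5
grasp cat [-151.8 -210.8  157.1] r 274.3 draw 0.656 tilt -0.3 F cat [ 0.3 -0.2  0.7] Fdraw -0.79 Frad -0.07
[-0.0, -0.002, -0.009, -0.024, -0.254, 0.791]
[-0.0, -0.002, -0.009, -0.026, -0.253, 1.191]
[279.99653726 243.88658061]
```

View pics/k_w.png

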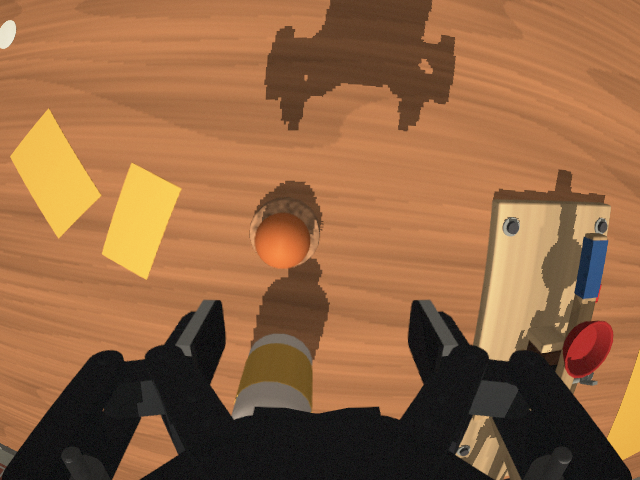

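```bash
python3 -m creep '[[[0,0,0,-0.01,-0.24,0.2,90],[0,0,0,-0.01,-0.24,0.5,85],[0,0,0,-0.01,-0.24,0.8,80],[0,0,0,-0.01,-0.24,0.8,80]]]'
python3 - <<'E'
from h import *
show()
ball=np.array([528.6,-197.3,29.]);R=tool(0)
rows([(ball+[0,0,-41],R)])
st=status.state();c=capture('wrist');cv2.imwrite('pics/l_w.png',c['color'][:,:,::-1]);print(projw(c,ball,st))
S=capture('side');cv2.imwrite('pics/l_s.png',cv2.resize(S['color'][330:450,290:430,::-1],None,fx=5.7,fy=5,interpolation=cv2.INTER_CUBIC))
E
```

```text
t: 22.65
tool_pos: [524.3, -190.9, 22.8]
tcp_rot: [-0.007, -0.061, 0.998, 0.003]
ft_force: [-0.8, 0.4, -0.5]
finger_gap: 68.1
t 22.65 p [ 524.3 -190.9   22.8] q [ 0.03  0.58  0.33  1.95 -0.29  0.67  2.24] gap 68.1
grasp cat [-154.  -228.6   72.7] r 264.0 draw 0.9685 tilt -0.8 F cat [-0.8  0.5 -0.5] Fdraw 0.46 Frad 0.78
[0.003, -0.007, -0.007, -0.04, -0.071, 0.347]
[301.80817563 296.81212072]
```

View pics/l_w.png

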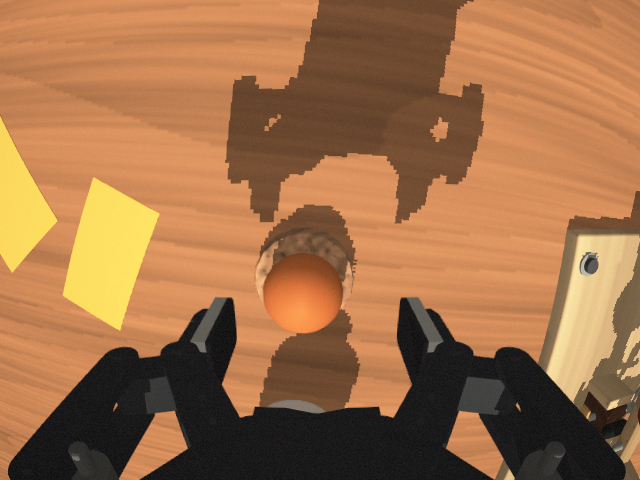

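View pics/l_s.png

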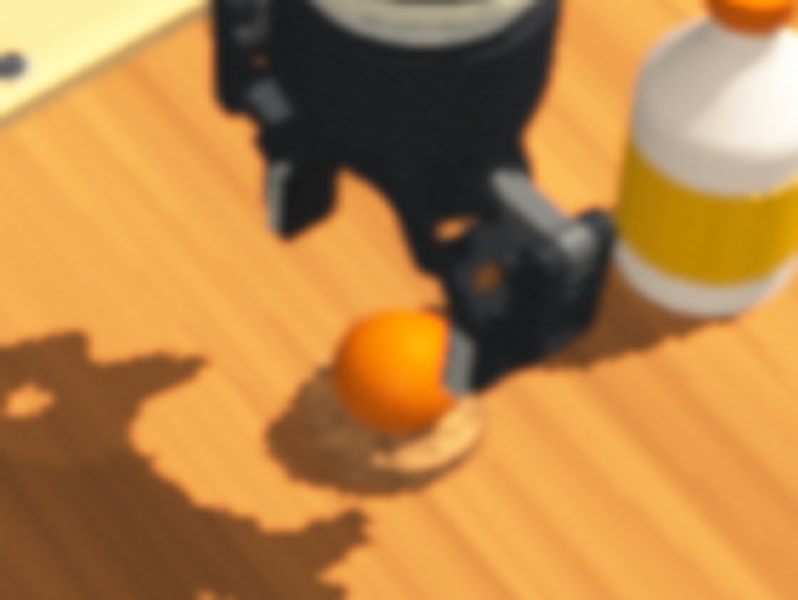

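```bash
python3 -m creep '[[[0,0,0,-0.02,-0.07,0.15,75],[0,0,0,-0.025,-0.07,0.3,75],[0,-0.005,0,-0.025,-0.07,0.35,75],[0,-0.005,0,-0.025,-0.07,0.35,75]]]'
python3 - <<'E'
from h import *
show()
S=capture('side');cv2.imwrite('pics/m_s.png',cv2.resize(S['color'][330:450,290:430,::-1],None,fx=5.7,fy=5,interpolation=cv2.INTER_CUBIC))
E
```

```text
t: 23.15
tool_pos: [529.8, -198.6, -8.8]
tcp_rot: [0.001, -0.061, 0.998, 0.002]
ft_force: [-0.7, 0.4, -0.0]
finger_gap: 63.8
t 23.15 p [ 529.8 -198.6   -8.8] q [ 0.07  0.64  0.3   1.95 -0.33  0.6   2.28] gap 63.8
grasp cat [-150.5 -236.9   41.2] r 262.7 draw 1.0892 tilt 0.1 F cat [-0.6  0.5 -0. ] Fdraw -0.05 Frad 0.64
```

View pics/m_s.png

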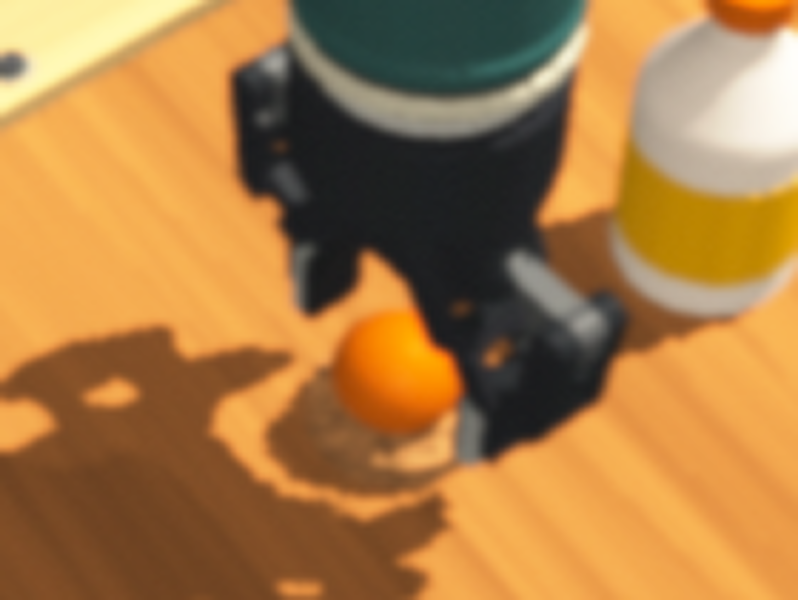

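```bash
python3 -m creep '[[[0,0,0,0.015,0,-0.035,65],[0,0,0,0.015,0.01,-0.035,30],[0,0,0,0.015,0.01,-0.035,20],[0,0,0,0.015,0.01,-0.035,20],[0,0,0,0.015,0.01,-0.035,20],[0,0,0,0.015,0.01,-0.035,20]]]' 20
python3 - <<'E'
from h import *
show()
S=capture('side');cv2.imwrite('pics/n_s.png',cv2.resize(S['color'][330:450,290:430,::-1],None,fx=5.7,fy=5,interpolation=cv2.INTER_CUBIC))
c=capture('wrist');cv2.imwrite('pics/n_w.png',c['color'][:,:,::-1])
E
```

```text
t: 23.8
tool_pos: [529.1, -197.6, -3.7]
tcp_rot: [0.002, -0.061, 0.998, 0.002]
ft_force: [-1.5, 2.7, 6.2]
finger_gap: 38.0
t 23.8 p [ 529.1 -197.6   -3.7] q [ 0.06  0.63  0.31  1.95 -0.32  0.61  2.27] gap 38.0
grasp cat [-151.  -235.8   46.3] r 262.6 draw 1.0696 tilt 0.2 F cat [-1.1  2.9  6.2] Fdraw -6.32 Frad 0.45
```

View pics/n_s.png

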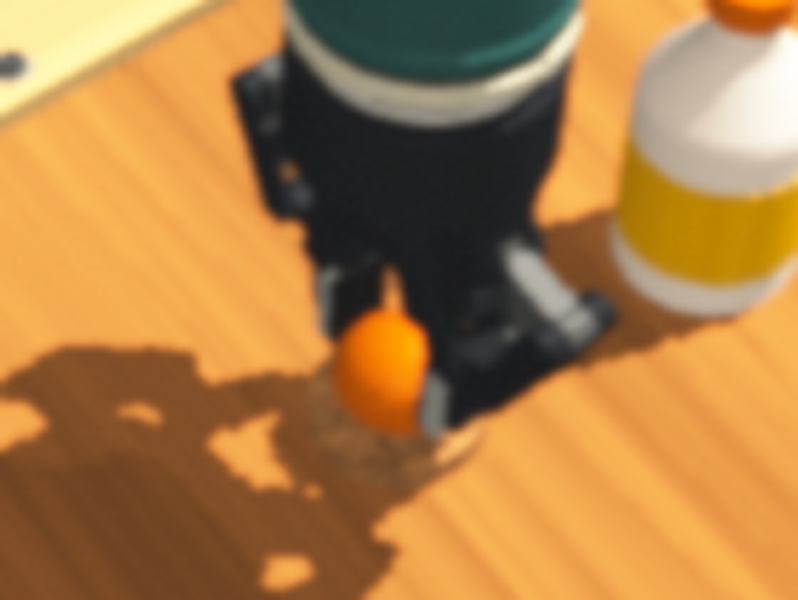

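View pics/n_w.png

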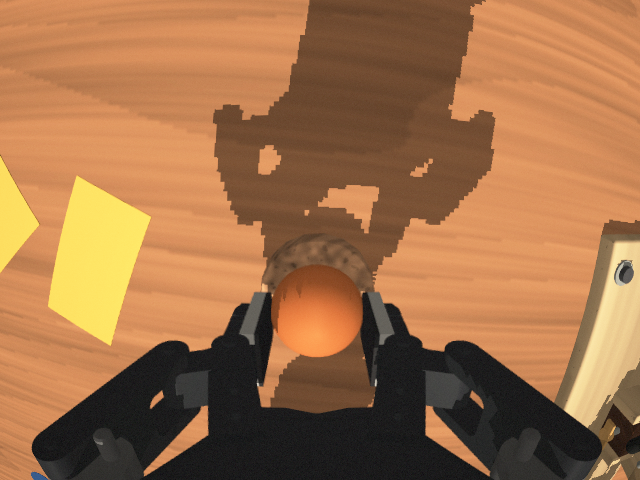

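```bash
python3 -m creep '[[[0,0,0,0,0,-0.1,20],[0,0,0,0,0,-0.3,20],[0,0,0,0,0,-0.6,20],[0,0,0,0,0,-0.95,20],[0,0,0,0,0,-0.95,20]]]' 20
python3 - <<'E'
from h import *
show()
st=status.state();p,R=cur(st)
S=capture('side');cv2.imwrite('pics/o_s.png',cv2.resize(S['color'][280:400,290:430,::-1],None,fx=5.7,fy=5,interpolation=cv2.INTER_CUBIC))
c=capture('wrist');cv2.imwrite('pics/o_w.png',cv2.resize(c['color'][220:420,200:440,::-1],None,fx=3,fy=3))
for k in(35,40,45,50):print(k,np.round((proj(S,p-k*R[:,2])-[290,280])*[5.7,5]),np.round((projw(c,p-k*R[:,2],st)-[200,220])*3))
E
```

```text
t: 24.4
tool_pos: [532.2, -199.5, 96.5]
tcp_rot: [0.006, -0.061, 0.998, 0.001]
ft_force: [0.3, 0.2, -0.1]
finger_gap: 38.0
t 24.4 p [ 532.2 -199.5   96.5] q [ 0.01  0.47  0.38  1.92 -0.25  0.79  2.21] gap 38.0
grasp cat [-148.7 -237.9  146.5] r 268.4 draw 0.6904 tilt 0.7 F cat [ 0.3  0.1 -0.1] Fdraw -0.03 Frad -0.31
35 [427. 435.] [347. 297.]
40 [428. 425.] [347. 314.]
45 [428. 415.] [347. 333.]
50 [429. 405.] [347. 353.]
```

View pics/o_s.png

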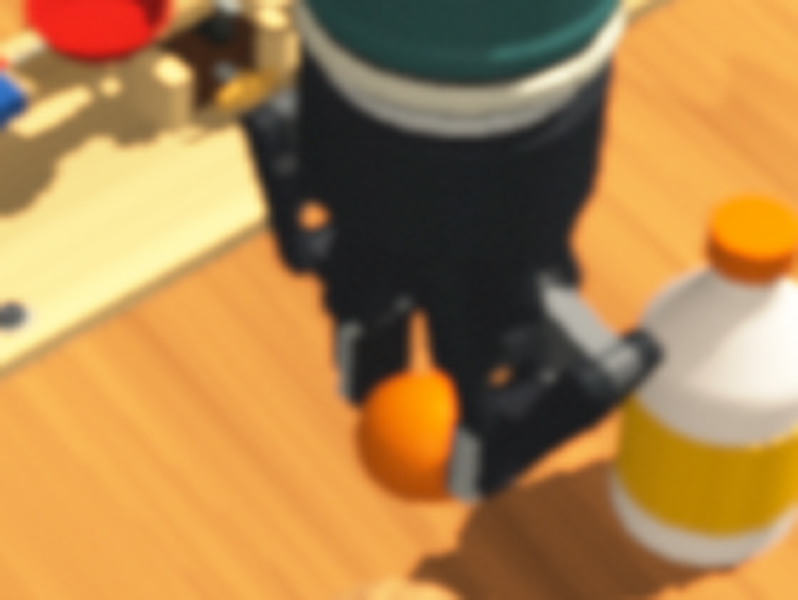

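View pics/o_w.png

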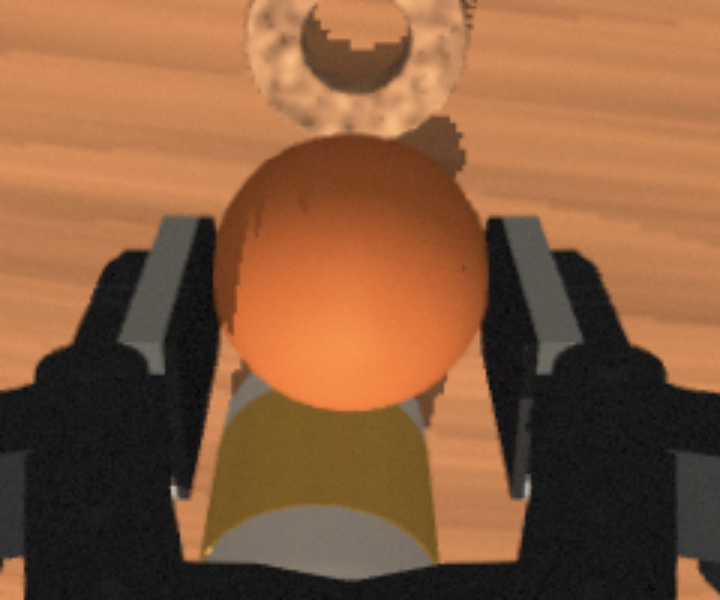

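```bash
cat >> h.py <<'E'
def onl(a,r,h,y=0):
    e=.96-a;d=np.array([-np.cos(e),0,np.sin(e)]);n=np.array([np.sin(e),0,np.cos(e)])
    return W(AX+r*d+h*n+np.array([0,y,0]))
E
python3 - <<'E'
from h import *
S=capture('side');T=capture('top');c=capture('wrist')
st=dict(tool_pos=np.array([507.1,36.2,113.1]),tcp_rot=np.array([.038,-.066,.997,.005]))
for a in(.99,1.006,1.02):
    print(a,np.round([ (proj(S,x)-[250,230])*[5.7,5.4] for x in (onl(a,211,22),onl(a,159,22),onl(a,185,22,-26),onl(a,185,22,26))]).tolist(),np.round([projw(c,x,st) for x in (onl(a,211,22),onl(a,159,22),onl(a,185,22,-26),onl(a,185,22,26),onl(a,272,6))]).tolist())
print(onl(1.006,185,29))
cv2.imwrite('pics/p_t.png',cv2.resize(T['color'][160:300,260:400,::-1],None,fx=4,fy=4,interpolation=cv2.INTER_CUBIC))
print([np.round((proj(T,x)-[260,160])*4).tolist() for x in (onl(1.006,185,22),onl(1.006,211,22),onl(1.006,159,22),onl(1.006,185,22,26),onl(1.006,185,22,-26))])
w=cv2.imread('pics/j_w.png');cv2.imwrite('pics/j_wz.png',cv2.resize(w[280:420,240:400],None,fx=5,fy=4,interpolation=cv2.INTER_CUBIC))
E
```

```text
0.99 [[264.0, 307.0], [387.0, 237.0], [375.0, 313.0], [279.0, 232.0]] [[318.0, 325.0], [318.0, 388.0], [277.0, 358.0], [358.0, 358.0], [317.0, 220.0]]
1.006 [[264.0, 314.0], [386.0, 243.0], [375.0, 319.0], [278.0, 239.0]] [[317.0, 321.0], [318.0, 385.0], [278.0, 355.0], [358.0, 355.0], [317.0, 218.0]]
1.02 [[264.0, 320.0], [386.0, 248.0], [374.0, 324.0], [278.0, 244.0]] [[317.0, 318.0], [318.0, 383.0], [278.0, 352.0], [357.0, 352.0], [317.0, 216.0]]
[570.97452509  46.00925816  95.46232429]
[[270.0, 381.0], [276.0, 423.0], [264.0, 339.0], [228.0, 387.0], [312.0, 375.0]]
```

View pics/p_t.png

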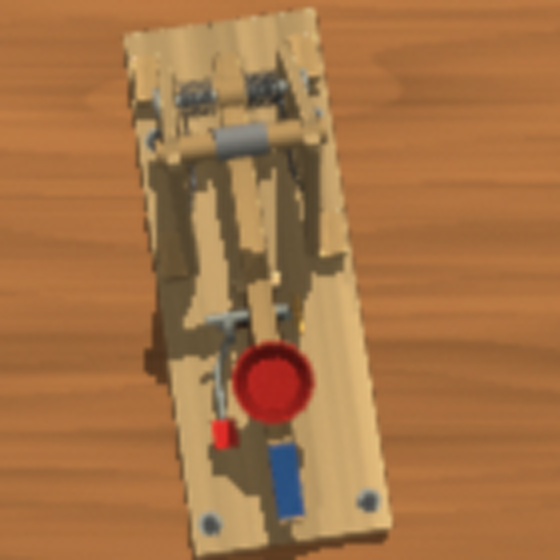

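View pics/j_wz.png

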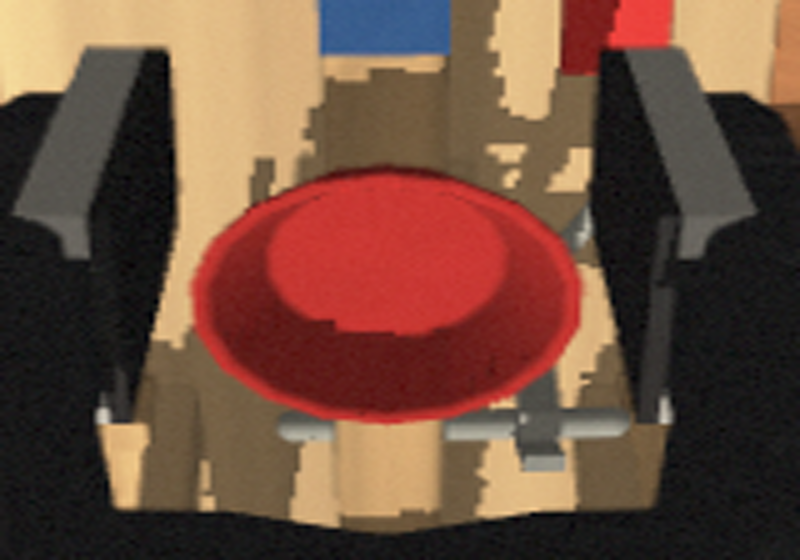

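```bash
cat > pl.py <<'E'
from h import *
import sys
show();R=tool(0);seat=np.array([570.5,45.2,95.5])
b=np.array([2.3,0,-33.5])
rows([(seat+[0,0,float(h)]-R@b,R) for h in sys.argv[1:]])
E
python3 pl.py 100 3
```

```text
t 24.65 p [ 528.  -197.5   90.4] q [ 0.01  0.48  0.38  1.92 -0.25  0.79  2.21] gap 37.5
grasp cat [-152.  -235.6  140.4] r 270.1 draw 0.7152 tilt 0.1 F cat [ 0.5 -0.3 -1. ] Fdraw 0.84 Frad -0.71
[0.002, 0.001, -0.007, -0.743, 2.361, -0.703]
[0.002, 0.001, -0.007, -0.741, 2.356, 0.267]
```

```bash
python3 -m creep '[[[0,0,0,-0.05,0.1,-0.3,20],[0,0,0,-0.15,0.35,-0.6,20],[0,0,0,-0.25,0.7,-0.75,20],[0,0,0,-0.35,1,-0.75,20],[0,0,0,-0.35,1,-0.75,20]]]' 
python3 -m creep '[[[0,0,0,-0.1,0.3,0,20],[0,0,0,-0.25,0.65,0,20],[0,0,0,-0.35,1,0,20],[0,0,0,-0.35,1,0,20]]]' 
python3 pl.py 40 3
```

```text
t: 25.15
tool_pos: [551.1, -88.5, 165.2]
tcp_rot: [0.001, -0.065, 0.998, 0.004]
ft_force: [-0.3, 0.8, -1.0]
finger_gap: 37.7
t: 25.55
tool_pos: [572.5, 21.1, 164.4]
tcp_rot: [-0.001, -0.069, 0.998, 0.005]
ft_force: [-0.2, -0.2, -0.7]
finger_gap: 37.9
t 25.55 p [572.5  21.1 164.4] q [-0.36  0.38  0.34  1.85 -0.17  0.94  1.77] gap 37.9
grasp cat [-78.  -25.4 214.4] r 234.1 draw 0.3219 tilt -0.0 F cat [-0.2 -0.2 -0.7] Fdraw 0.68 Frad -0.21
[0.005, -0.0, 0.001, -0.037, 0.235, 0.627]
[0.005, -0.0, 0.001, -0.037, 0.232, 0.996]
```

```bash
python3 -m creep '[[[0.003,0,0,-0.02,0.12,0,20],[0.005,0,0,-0.037,0.235,0.2,20],[0.005,0,0,-0.037,0.235,0.45,20],[0.005,0,0,-0.037,0.235,0.6,20],[0.005,0,0,-0.037,0.235,0.6,20]]]' 
python3 pl.py 10 3
python3 - <<'E'
from h import *
st=status.state();p,R=cur(st);b=p+R@[2.3,0,-33.5];c=capture('wrist')
S=capture('side');cv2.imwrite('pics/q_s.png',cv2.resize(S['color'][220:340,260:400,::-1],None,fx=5.7,fy=5,interpolation=cv2.INTER_CUBIC))
cv2.imwrite('pics/q_w.png',cv2.resize(c['color'][220:420,200:440,::-1],None,fx=3,fy=3))
print(b,(proj(S,b)-[260,220])*[5.7,5],(proj(S,onl(1.006,185,29))-[260,220])*[5.7,5])
print((projw(c,b,st)-[200,220])*3,(projw(c,onl(1.006,185,22),st)-[200,220])*3)
E
```

```text
t: 26.05
tool_pos: [570.5, 43.9, 101.8]
tcp_rot: [-0.003, -0.069, 0.998, -0.001]
ft_force: [0.3, 0.5, -1.1]
finger_gap: 37.8
t 26.05 p [570.5  43.9 101.8] q [-0.38  0.47  0.32  1.89 -0.19  0.82  1.74] gap 37.8
grasp cat [-76.5  -1.9 151.8] r 201.7 draw 0.5695 tilt -0.4 F cat [ 0.3  0.5 -1.1] Fdraw 0.85 Frad -0.71
[-0.001, -0.003, 0.0, -0.026, 0.013, 0.298]
[-0.001, -0.003, 0.0, -0.027, 0.013, 0.368]
[568.47151984  43.69427455 135.29086405] [261.74356831 224.07808717] [267.53725297 294.85575536]
[346.52431189 277.02086813] [358.37507723 172.11065456]
```

View pics/q_s.png

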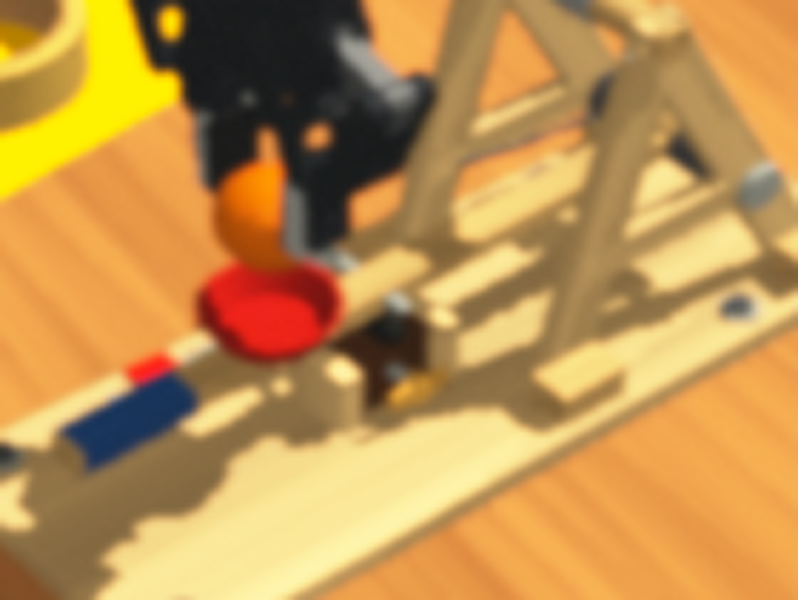

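View pics/q_w.png

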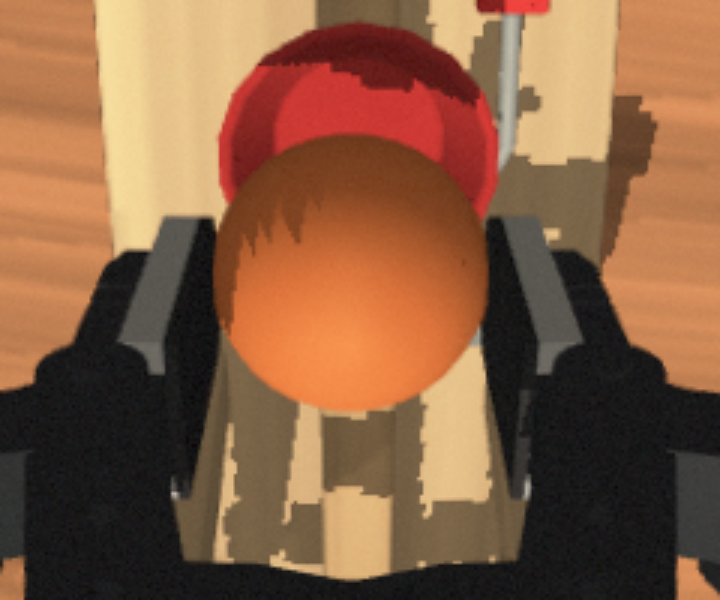

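```bash
python3 -m creep '[[[0,0,0,-0.014,0.013,0.1,20],[0,0,0,-0.014,0.013,0.2,20],[0,-0.003,0,-0.014,0.013,0.28,20],[0,-0.003,0,-0.014,0.013,0.28,20]]]' 
python3 pl.py 3
python3 - <<'E'
from h import *
st=status.state();p,R=cur(st);c=capture('wrist')
S=capture('side');cv2.imwrite('pics/r_s.png',cv2.resize(S['color'][240:320,270:370,::-1],None,fx=8,fy=7,interpolation=cv2.INTER_CUBIC))
cv2.imwrite('pics/r_w.png',cv2.resize(c['color'][220:420,200:440,::-1],None,fx=3,fy=3))
E
```

```text
t: 26.55
tool_pos: [572.8, 45.5, 75.1]
tcp_rot: [0.001, -0.068, 0.998, -0.001]
ft_force: [-0.2, -0.1, -0.2]
finger_gap: 37.7
t 26.55 p [572.8  45.5  75.1] q [-0.37  0.51  0.3   1.9  -0.21  0.76  1.75] gap 37.7
grasp cat [-74.6  -0.7 125.1] r 191.2 draw 0.695 tilt 0.1 F cat [-0.2 -0.1 -0.2] Fdraw 0.25 Frad 0.17
[-0.001, 0.001, 0.0, 0.0, 0.0, 0.101]
```

View pics/r_s.png

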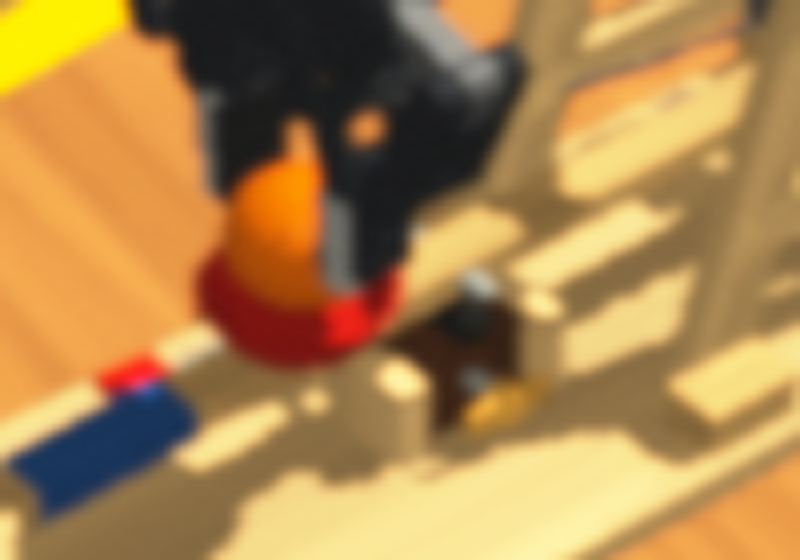

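View pics/r_w.png

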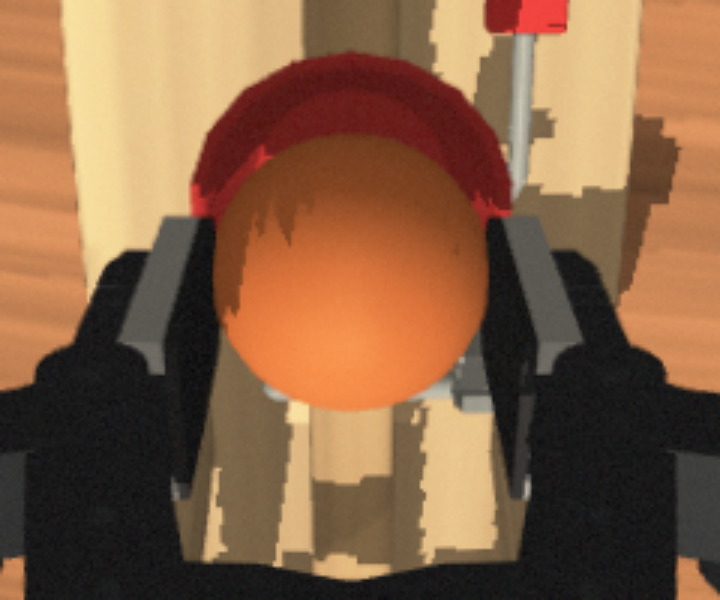

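```bash
python3 -m creep '[[[0,0,0,0.012,0,0.04,20],[0,0,0,0.012,0,0.07,20],[0,0,0,0.012,0,0.07,20]]]' |grep force
python3 av.py
python3 - <<'E'
from h import *
S=capture('side');cv2.imwrite('pics/s_s.png',cv2.resize(S['color'][240:320,270:370,::-1],None,fx=8,fy=7,interpolation=cv2.INTER_CUBIC))
E
```

```text
ft_force: [0.4, 0.0, -0.3]
t 27.1 p [572.8  45.5  69.4] q [-0.37  0.51  0.3   1.91 -0.21  0.74  1.76] gap 37.8
grasp cat [-74.6  -0.7 119.4] r 189.9 draw 0.7241 tilt 0.3 F cat [-0.1  1.1 -0.7] Fdraw 0.72 Frad -0.06
  MEAN F [-0.43  0.03 -0.26]
```

View pics/s_s.png

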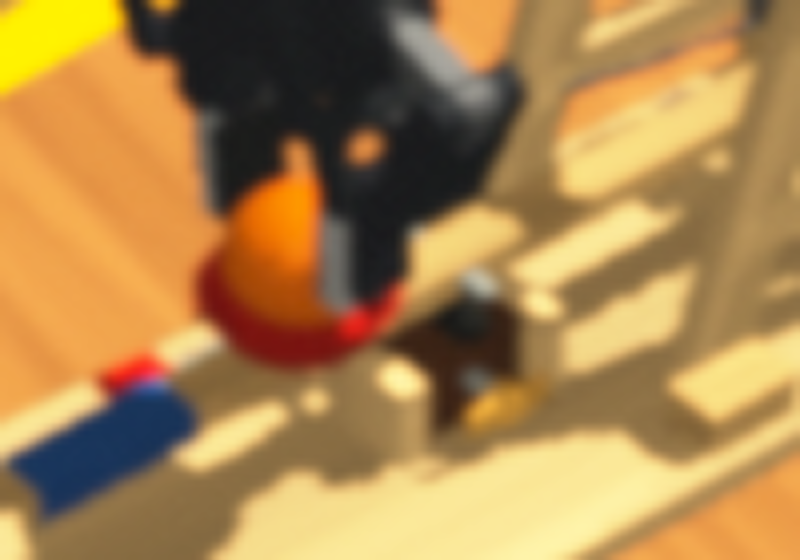

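```bash
python3 -m creep '[[[0,0,0,0.012,0,0.03,20],[0,0,0,0.015,0,0.04,20],[0,0,0,0.015,0,0.04,20]]]' |grep force
python3 av.py
```

```text
ft_force: [0.0, -2.0, 0.0]
t 27.6 p [571.4  45.3  65.4] q [-0.37  0.52  0.3   1.91 -0.22  0.74  1.76] gap 38.1
grasp cat [-76.1  -0.7 115.4] r 190.4 draw 0.7461 tilt 0.3 F cat [-0.8  0.3 -0.7] Fdraw 0.81 Frad 0.61
  MEAN F [-0.4   0.03  0.01]
```

```bash
python3 -m creep '[[[0,0,0,0,0,0.015,20],[0,0,0,0,0,0.02,20],[0,0,0,0,0,0.02,20]]]' |grep force
python3 av.py
python3 - <<'E'
from h import *
S=capture('side');cv2.imwrite('pics/t_s.png',cv2.resize(S['color'][240:320,270:370,::-1],None,fx=8,fy=7,interpolation=cv2.INTER_CUBIC))
c=capture('wrist');cv2.imwrite('pics/t_w.png',cv2.resize(c['color'][220:420,200:440,::-1],None,fx=3,fy=3))
E
```

```text
ft_force: [-1.3, -1.1, 5.2]
t 28.05 p [572.   45.3  64.1] q [-0.37  0.52  0.3   1.91 -0.22  0.73  1.76] gap 38.0
grasp cat [-75.5  -0.8 114.1] r 189.6 draw 0.7521 tilt 0.4 F cat [-1.6 -0.   5.4] Fdraw -4.97 Frad 2.71
  MEAN F [-1.17 -0.09  5.38]
```

View pics/t_s.png

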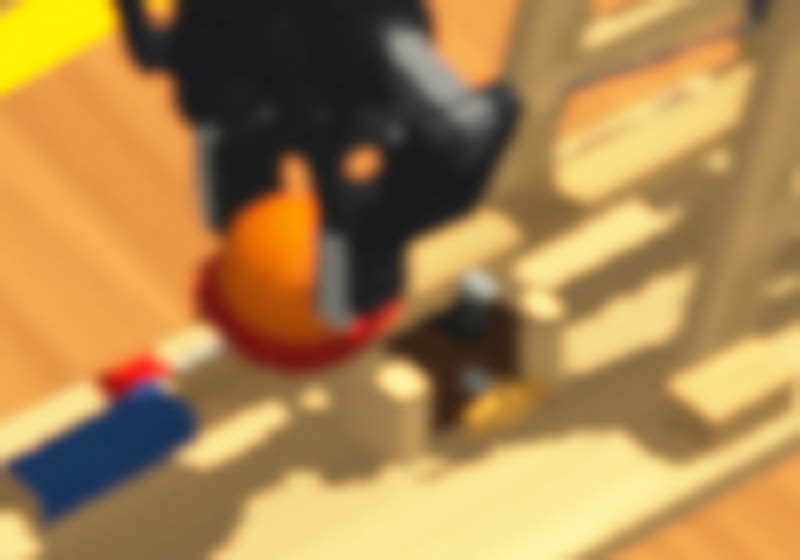

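View pics/t_w.png

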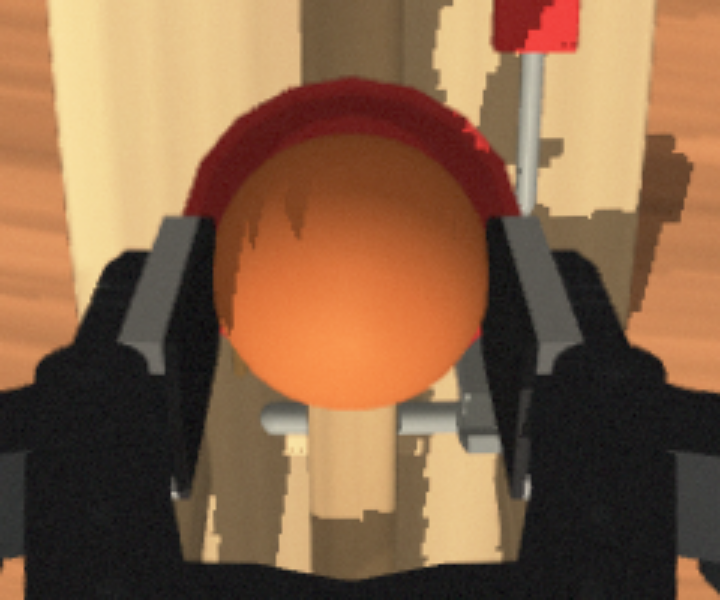

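Contact: the ball is seated on the cup floor with about 5 N pushing back. I'll back off 1 mm to unload it before opening.

```bash
python3 -m creep '[[[0,0,0,0,0,-0.01,20],[0,0,0,0,0,-0.012,20]]]' |grep force
python3 av.py
```

```text
ft_force: [-0.0, -0.3, -1.5]
t 28.5 p [571.9  45.3  65.1] q [-0.37  0.52  0.3   1.91 -0.22  0.73  1.76] gap 38.1
grasp cat [-75.7  -0.8 115.1] r 190.0 draw 0.7471 tilt 0.3 F cat [-0.1  0.7  0.5] Fdraw -0.45 Frad 0.21
  MEAN F [0.02 0.27 0.09]
```

```bash
python3 -m creep '[[[0,0,0,0,0,0,47],[0,0,0,0,0,0,50],[0,0,0,0,0,0,55],[0,0,0,0,0,0,65],[0,0,0,0,0,0,75],[0,0,0,0,0,0,75]]]'
python3 - <<'E'
from h import *
S=capture('side');cv2.imwrite('pics/u_s.png',cv2.resize(S['color'][240:320,270:370,::-1],None,fx=8,fy=7,interpolation=cv2.INTER_CUBIC))
c=capture('wrist');cv2.imwrite('pics/u_w.png',cv2.resize(c['color'][220:420,200:440,::-1],None,fx=3,fy=3))
E
```

```text
t: 29.1
tool_pos: [571.9, 45.3, 65.2]
tcp_rot: [0.003, -0.068, 0.998, -0.001]
ft_force: [0.1, 0.0, -0.1]
finger_gap: 63.9
```

View pics/u_s.png

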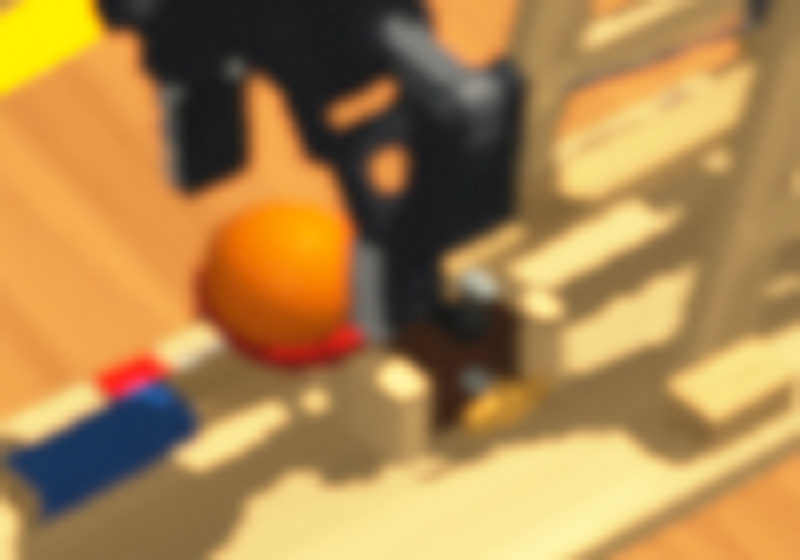

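View pics/u_w.png

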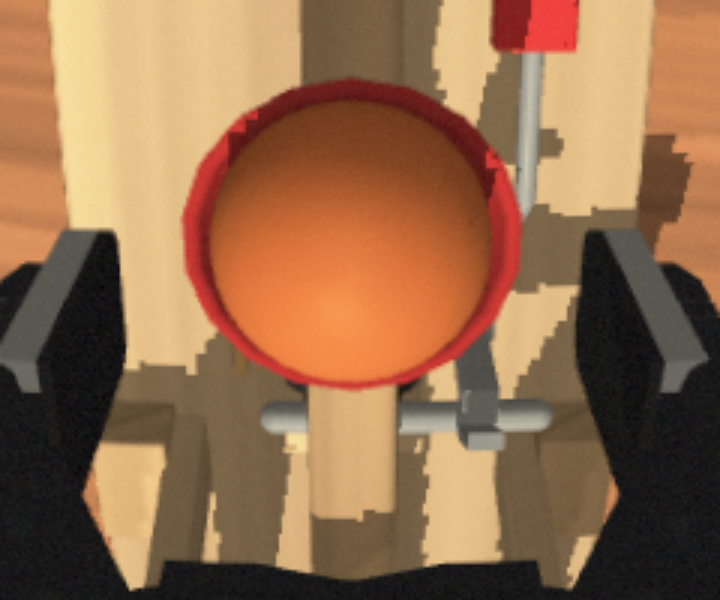

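The ball lies centred in the cup and the hook is over the pin. Withdrawing.

```bash
python3 -m creep '[[[0,0,0,0,0,-0.15,75],[0,0,0,0,0,-0.4,75],[0,0,0,0,0,-0.7,75],[0,0,0,0,0,-1,75],[0,0,0,0,0,-1,75]]]'
python3 -m creep '[[[0,0,0,0,0,-0.4,75],[0,0,0,0.3,0,-0.6,75],[0,0,0,0.7,0,-0.6,75],[0,0,0,1,0,-0.6,75],[0,0,0,1,0,-0.6,75],[0,0,0,1,0,-0.6,75],[0,0,0,1,0,-0.6,75],[0,0,0,1,0,-0.6,75]]]'
python3 - <<'E'
from h import *
show()
S=capture('side');cv2.imwrite('pics/v_s.png',S['color'][:,:,::-1])
c=capture('wrist');cv2.imwrite('pics/v_w.png',c['color'][:,:,::-1])
E
```

```text
t: 29.7
tool_pos: [574.5, 45.4, 170.6]
tcp_rot: [0.008, -0.068, 0.998, 0.0]
ft_force: [-0.2, 0.2, -0.2]
finger_gap: 63.9
t: 30.5
tool_pos: [475.3, 31.9, 229.0]
tcp_rot: [0.008, -0.068, 0.998, -0.0]
ft_force: [-0.1, -0.1, -0.9]
finger_gap: 63.9
t 30.5 p [475.3  31.9 229. ] q [-0.46  0.12  0.36  2.01 -0.05  1.    1.62] gap 63.9
grasp cat [-173.6   -0.9  279. ] r 349.3 draw 0.3363 tilt 0.9 F cat [-0.1 -0.1 -0.9] Fdraw 0.81 Frad -0.48
```

View pics/v_s.png

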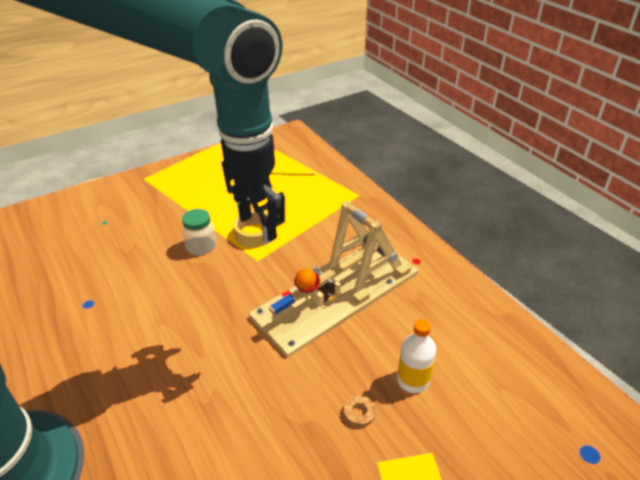

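View pics/v_w.png

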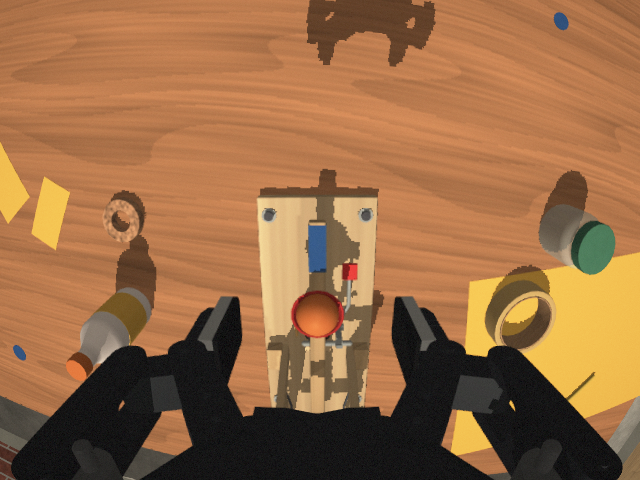

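The arm is cocked and level, and the ball is in the cup at wrist-view pixel (317,315). The glue, jar and tape are where they started in the side view, and the robot is clear. Handing in.

```bash
python3 -c "
from rig import workorder
print(workorder.job_done())"
```

```text
the job is handed in; nothing more can be done
None
```

The catapult is cocked on its hook with the orange ball in the red cup. I handed the job in at about 30.5 s of the 72 s allowed.

- **Cocking:** I gripped the blue grip and drew the arm down its arc. The cam force dropped away at about 1.01 rad, which I took as the click, and the push rose to 8 N on the pad at about 1.05 rad. I then eased it up about 11 mm from there until the push faded from 5.5 N to 0.4 N, and opened the fingers with no jump.
- **Loading:** I lowered the ball until it touched the cup floor at about 5 N, backed off 1 mm and released it.
- **Last checks:** After release, the wrist view showed the hook over the pin and the ball centred in the cup. The final views, with the robot clear, showed the arm still down with the ball in the cup. By eye, the tape, glue and jar look unmoved in the side view.

**Disagreements:**
- **Fingertip offset:** The shut fingertips looked about 31 mm behind the reported TCP in both camera views, so I used a grasp point 50 mm behind it instead of 19.
- **Ball position:** The side and wrist cameras differed by about 3 mm on where the ball sat. I placed it between the two and checked it visually.
- **Gripper reading:** The gap read 38 mm on the 40 mm ball.

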